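Prove a taper sleeve: seat the chuck, drift it out

ROBOT

A 6-joint arm with a two-finger parallel gripper is mounted at the origin on the work surface. World frame = base frame: x ahead of the robot, y to its left, z up, the work surface at z = 0. Lengths are in m, angles in rad, forces in N, time in s.
With the tool pointing down it reaches from about 0.425 to 0.95 m from the base axis. Payload 3.5 kg.
Tool frame: the origin (TCP) lies on the centre line of the jaws, within the pads' length; the fingertips stand 8 mm ahead of it and the grasp point (between the pads) lies 11 mm behind it; z points along the fingers, y is the line along which they close (so a half turn about z gives the same grasp; the last joint's range is limited). The gripper opens to 85 mm and grips with 20 to 120 N. Pads are 22 mm wide; open, the fingers measure 114 mm over their backs; the gripper's body (76 mm by 85 mm) begins 54 mm behind the grasp point. The pads swing forward as they close: fully open they stand 13 mm farther back than shut.
Start: joints at [-1.253, 0.286, 1.577, -0, 1.279, -0.15], TCP at [0.304, -0.602, 0.239] pointing down, gripper open.
Joint ranges: [-2.77, 2.77], [-0.9, 2.22], [0.21, 2.48], [-1.53, 4.67], [0.24, 2.81], [-2.84, 2.84]. Speed limits (rad/s): [2.79, 2.79, 3.14, 3.14, 3.14, 3.14].

INTERFACE

Orientations are given as a unit quaternion [x, y, z, w].
In Python, from plant import ctrl gives the robot as it stands. The module is installed in compiled form; this text tells all that it offers.
- The arm moves only by the tool send_rows, never from a script. Its argument "steps" is a list of rows, each a list of 5 numbers: the shift along the tool's x, y, z in m, then the turn about the tool's z in degrees, then the opening, from -1 (shut) to 1 (fully open). A call has 1 to 12 rows; each row is the pose to reach, as a shift and turn from the pose commanded when the call began, along the tool's axes at that moment; what a row does not reach only later rows make up. A row lasts 1/10 s, in which the tool goes at most 50 mm and 8.59 degrees, less where a joint would pass 70% of its speed; a pose out of reach is approached as far as the arm can. A call with a gripper value outside its range is refused whole. The fingers move at their own pace and stop on an object; "squeeze" is the grip in N (left out, the last holds). Time passes only in rows, so rows that repeat a pose let the fingers close. It gives the time, the measured TCP pose, the force, the opening and the grip force at its end, in the units of the state.
- ctrl.get_state(): the state, without advancing time (a new reading comes with each control period).
- ctrl.read_camera(name): name is "scene" or "top" or "wrist"; returns the picture (420x560x3 uint8, red, green, blue); there is no depth.
- ctrl.calibration(name): a dict with "intrinsics" (3x3 intrinsics, pixels), "k1" (the pictures are not rectified: a ray, as slopes to the right and down, at radius r is drawn at 1 + k1 r^2 times it, then the intrinsics apply), "extrinsics" (4x4, takes a point from world to camera coordinates); the wrist camera has in their place "tool_from_camera" (4x4, takes a point from camera to tool coordinates, whose origin is the TCP and whose axes are the flange's). Camera axes: x right, y up, looking along -z (the intrinsics and any distortion apply to the point x, -y, -z); pixel columns grow to the right and rows downward; lengths in m; the calibration is good to about 2 mm. A picture is of the moment at which its call begins: read the wrist's pose just before it. calibration takes no time and is no camera call.
- ctrl.sign_off(): hands the job in; it is judged then, once.
The state is a dict: "time": time; "qpos": joint angles; "dq": joint speeds; "joint_efforts": joint torques, N m; "eef_pos": TCP position; "tcp_rot": TCP orientation; "contact_force": force on the tool from outside, world axes, zero at the start; "wrist_torque": the same for the moment, N m; "opening": opening from 0.0 (shut) to 1.0 (fully open); "finger_force": force on a finger pad.
Only numpy, scipy, OpenCV 4.12 (cv2) and the standard library are available. Lean on these libraries where they do the work, as an engineer would, in place of code of your own. Each camera call takes 0.05 s, during which the arm holds its last target. There are 200 camera calls.

TASK

Prove the taper of the sleeve standing in the vice: take the drill chuck from the rack and seat its shank in the sleeve with a light twisting push, to and fro, until its ring line is level with the sleeve's mouth, never pressing so hard that the sleeve slips down through the soft jaws, and let go. Then drive the drift through the sleeve's slot right up to its grip, so that the chuck comes free and stands loose on it, and leave the drift there. Put the chuck back upright in its own hole of the rack and leave everything else alone.

Things in the scene. Friction and masses are not known exactly. Their poses are not given: they have to be found in the camera images.
- vice: Fixed blue drill vice, 190 x 96 mm, jaw tops at z = 42, jaws end at y = +-48; in it an upright steel reducing sleeve, 34 mm dia. Origin: on the bench under the sleeve's axis. The sleeve's slot runs right through along the vice's y, 10 mm wide (x), floor z = 49, roof z = 82. Bore 23 mm dia at the mouth (chamfer to 31 mm, 4 deep), taper 1 in 10 on dia; cheeks 10 mm apart, tops z = 80, take the tang.
- sleeve_mouth (a point): Centre of the sleeve's mouth, z = 145 mm, level; two yellow ticks on its rim point along the slot (y).
- slot (a point): Centre of the slot's floor, on the sleeve's axis, 49 mm above the bench; its y runs along the slot.
- sleeve (a joint): How far the sleeve has slid down through the vice's soft jaws (m): 0 at the start. They hold it lightly, so as not to pinch the bore: a downward push of more than about 20 N slides it down, which must not happen (it does not come back).
- chuck: Loose drill chuck, about 0.56 kg. Origin: on its axis at the black ring line; z up. Dark knurled body 44 mm dia from z = 10 to 62, nose to 78. Below: taper shank 24 mm dia at the ring, 17 mm at z = -70, then a tang to z = -86, 7 mm thick (x), 12 mm wide (y; yellow ticks on the nose point along y). The tang enters the cheeks only within 0.25 rad of the slot (y along the vice's y, either way).
- chuck_body (a point): Middle of the knurled body, the place to grip, 38 mm above the ring line. The taper first touches with the ring 9 mm above the mouth; let go there, it centres itself. A straight push of 20 N sticks 3 to 4 mm high; 10 to 14 N with a dozen turns to and fro (0.13 rad, some 0.6 N m) brings it level. Once home no straight pull by hand frees it.
- drift: Loose steel drift (flat wedge), 237 mm long, 0.26 kg. Origin: middle of its orange grip (90 x 14 thick x 22 mm high, x from -32 to 58), the place to hold; x points to the tip at x = 200, the straight edge is below at z = -11. Blade 8 mm thick, 5 mm high at the tip, rising 1 in 7.5; the last 30 mm narrow to 4 mm, their foot rises 2.5 mm. It lies straight edge down, as it must enter the slot.
- drift_tip (a point): Foot of the drift's tip (straight edge's line), 200 mm ahead of the grip's middle. With the chuck home the tang leaves 10 mm above the slot's floor: the slope meets it with the tip about 35 mm past the sleeve's axis, then takes 15 to 35 N until the taper lets go. The grip's front stops at the sleeve, 17 mm from its axis; the chuck is then loose, ring about 11 mm above the mouth.
- drift_rest: Fixed wooden rest: two notched posts with floors at z = 35 mm and tops at z = 44 hold the drift upright on its straight edge, free under the grip. Origin on the bench under the grip's middle.
- rack: Fixed plywood rack, 200 x 90 mm, top at z = 105 mm, 14 mm board with two 32 mm holes at x = -50 and +50; a tool hangs in a hole with its body's underside on the board (chuck: ring line 95 mm above the bench). Origin: on the bench under its centre.
- live_centre: Bystander: loose steel live centre with a red band, 38 mm dia, 66 mm above its ring line, in the rack's other hole.
- wine_bottle: Bystander: loose green wine bottle, 74 mm dia, 300 mm tall.
- carafe: Bystander: loose white ceramic carafe, 114 mm dia, 210 mm tall.
- chuck_key: Bystander: loose steel T-shaped chuck key, 65 x 70 mm, lying flat.

How it is judged:
By the outcome, as a careful person would: the job done as asked, in the order asked, and still so for the second after the job is handed in, with the robot touching nothing.
It also fails if it takes over 72 s, if anything falls off the work surface, if the arm or the gripper's body presses on something with over 40 N, if the wrist force passes 120 N, or if a joint passes its speed limit or range.

## Working session

There is one attempt and no reset: what is moved stays moved. The work goes in short steps, Python scripts to look and compute and a tool call to move; the robot and the scene stay as the last step left them, time stands still between calls to the robot, and variables do not carry over. Pictures are saved under pics/ and viewed, at most 10 in all, crops included, and the job is handed in when it is done.

Besides the shell and the picture viewer there is one more tool, called after "Call:" as name([rows], argument=value, ...), one row to a line, values as JSON. send_rows: Moves the arm, as the interface text tells. Its arguments: {"type":"object","properties":{"steps":{"type":"array","items":{"type":"array","items":{"type":"number"}}},"squeeze":{"type":"number"}},"required":["steps"]}

```bash
mkdir -p pics
cat > h.py <<'E'
import numpy as np, cv2
from plant import ctrl
from scipy.spatial.transform import Rotation as R
def snap(n,f):
    im=ctrl.read_camera(n); cv2.imwrite('pics/'+f,im[:,:,::-1]); return im
def st():
    s=ctrl.get_state(); print({k:np.round(s[k],4).tolist() for k in ('time','qpos','eef_pos','tcp_rot','contact_force','wrist_torque','opening','finger_force')}); return s
def w2c(n,s=None):
    c=ctrl.calibration(n)
    if n!='wrist': return c,np.array(c['extrinsics'])
    T=np.eye(4); T[:3,:3]=R.from_quat(s['tcp_rot']).as_matrix(); T[:3,3]=s['eef_pos']
    return c,np.linalg.inv(T@np.array(c['tool_from_camera']))
def proj(n,P,s=None):
    c,E=w2c(n,s); P=np.atleast_2d(P); p=(E[:3,:3]@P.T).T+E[:3,3]
    a=np.c_[p[:,0],-p[:,1]]/-p[:,2:3]; a=a*(1+c['k1']*(a**2).sum(1,keepdims=True))
    K=np.array(c['intrinsics']); return (K[:2,:2]@a.T).T+K[:2,2]
def unproj(n,uv,z,s=None):
    c,E=w2c(n,s); K=np.array(c['intrinsics']); out=[]
    for q,zz in zip(np.atleast_2d(uv),np.broadcast_to(z,len(np.atleast_2d(uv)))):
        d=np.linalg.solve(K[:2,:2],q-K[:2,2]); a=d.copy()
        for _ in range(20): a=d/(1+c['k1']*(a@a))
        r=E[:3,:3].T@np.array([a[0],-a[1],-1]); o=-E[:3,:3].T@E[:3,3]
        out.append(o+r*(zz-o[2])/r[2])
    return np.array(out)
E
python3 -c "
from h import *
st(); a=snap('top','top.png'); b=snap('scene','scene.png')
for n in ('top','scene','wrist'): print(n,ctrl.calibration(n))
"
```

```text
{'time': 0.0, 'qpos': [-1.253, 0.2872, 1.5782, 0.0, 1.2786, -0.15], 'eef_pos': [0.3042, -0.6019, 0.238], 'tcp_rot': [0.9728, 0.2318, -0.0001, -0.0012], 'contact_force': [0.5746, 0.3358, 0.6122], 'wrist_torque': [-0.0572, 0.0022, -0.0146], 'opening': 1.0021, 'finger_force': 0.0}
top {'intrinsics': array([[525.93919995,   0.        , 285.84777028],
       [  0.        , 525.93919995, 209.56224635],
       [  0.        ,   0.        ,   1.        ]]), 'k1': 0.005116257396789502, 'extrinsics': array([[-0.01088346, -0.99993569,  0.00318851,  0.00326185],
       [ 0.98906766, -0.01029611,  0.14710253, -0.63158663],
       [-0.14706024,  0.00475463,  0.98911611, -1.3065128 ],
       [ 0.        ,  0.        ,  0.        ,  1.        ]])}
scene {'intrinsics': array([[489.37063038,   0.        , 278.71819592],
       [  0.        , 489.37063038, 210.15790143],
       [  0.        ,   0.        ,   1.        ]]), 'k1': -0.13286971424641056, 'extrinsics': array([[ 0.69001174,  0.72374332,  0.00891101, -0.41073312],
       [-0.48806762,  0.45615835,  0.74411663,  0.21621753],
       [ 0.53448461, -0.51779839,  0.66799029, -1.60633967],
       [ 0.        ,  0.        ,  0.        ,  1.        ]])}
wrist {'intrinsics': array([[378.67397691,   0.        , 280.30964741],
       [  0.        , 378.67397691, 203.27494335],
       [  0.        ,   0.        ,   1.        ]]), 'k1': -0.07515930421296566, 'tool_from_camera': array([[-1.16731311e-03,  9.54684296e-01,  2.97618098e-01,
         7.56855220e-02],
       [ 9.99999297e-01,  1.17680981e-03,  1.47270742e-04,
         6.22195080e-04],
       [-2.09642833e-04,  2.97618060e-01, -9.54684998e-01,
        -1.34148330e-01],
       [ 0.00000000e+00,  0.00000000e+00,  0.00000000e+00,
         1.00000000e+00]])}
```

View pics/top.png

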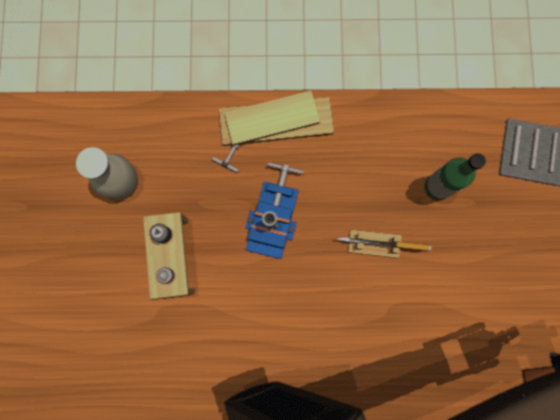

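View pics/scene.png

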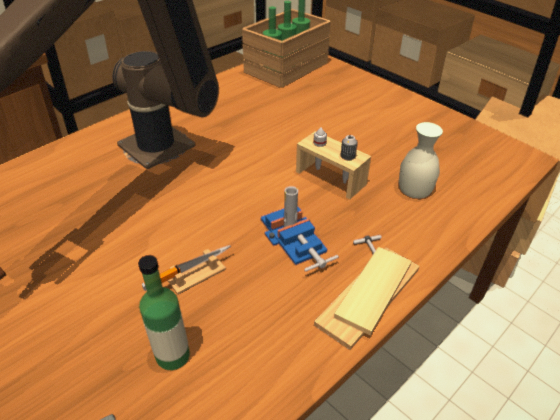

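The top view shows the chuck at (160,233), live centre (165,275), sleeve mouth (270,218), drift tip (338,240) with its grip around (412,246), and the vice with its long axis tilted. The scene view agrees.

```bash
python3 -c "
from h import *
import cv2
P=lambda uv,z: print(np.round(unproj('top',uv,z),4).tolist())
P([[160,231],[165,274]],[.173,.161])
P([[270,218]],.145)
P([[338,240],[430,248],[397,245]],[.035,.046,.057])
P([[144,216],[182,212],[188,296],[150,299]],.105)
P([[262,184],[298,189],[282,257],[246,250]],.042)
im=cv2.imread('pics/top.png')
c=np.hstack([cv2.resize(im[205:290,135:200],(390,510),interpolation=2),cv2.resize(im[180:265,240:305],(390,510),interpolation=2)])
cv2.imwrite('pics/c1.png',c)
"
```

```text
[[0.5657, 0.2888, 0.173], [0.4671, 0.2777, 0.161]]
[[0.5971, 0.0349, 0.145]]
[[0.5527, -0.1369, 0.035], [0.5289, -0.3696, 0.046], [0.5365, -0.2835, 0.057]]
[[0.6106, 0.345, 0.105], [0.6195, 0.252, 0.105], [0.4156, 0.2339, 0.105], [0.4096, 0.3248, 0.105]]
[[0.7001, 0.0578, 0.042], [0.6859, -0.0356, 0.042], [0.5102, 0.0076, 0.042], [0.529, 0.0993, 0.042]]
```

View pics/c1.png

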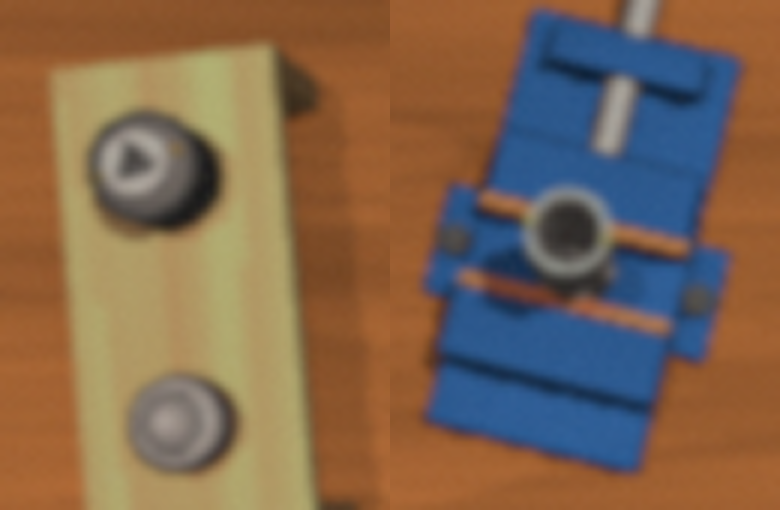

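The crops show the chuck's nose centre at about (157,232) in the full picture, a yellow tick to its upper right, and the sleeve mouth centre at (269.5,218.7). I'll move above the chuck now.

Call:
send_rows([
  [0.034, -0.037, -0.01, 0, 1],
  [0.068, -0.073, -0.03, 0, 1],
  [0.102, -0.109, -0.05, 0, 1],
  [0.136, -0.146, -0.05, 0, 1],
  [0.17, -0.182, -0.05, 0, 1],
  [0.204, -0.218, -0.05, 0, 1],
  [0.238, -0.255, -0.05, 0, 1],
  [0.272, -0.291, -0.05, 0, 1],
  [0.306, -0.328, -0.05, 0, 1],
  [0.34, -0.364, -0.05, 0, 1],
  [0.374, -0.4, -0.05, 0, 1],
  [0.408, -0.437, -0.05, 0, 1],
])

```text
time: 1.3
eef_pos: [0.4697, -0.0322, 0.2891]
tcp_rot: [0.973, 0.232, 0.0, 0.0]
contact_force: [0.7, 0.2, -0.1]
opening: 1.0
finger_force: 0.0
```

Call:
send_rows([
  [0.034, -0.036, 0, 0, 1],
  [0.068, -0.072, 0, 0, 1],
  [0.102, -0.108, 0, 0, 1],
  [0.136, -0.144, 0, 0, 1],
  [0.17, -0.18, 0, 0, 1],
  [0.2, -0.215, 0, 0, 1],
  [0.22, -0.237, 0, 0, 1],
  [0.228, -0.245, 0, 0, 1],
  [0.228, -0.245, 0, 0, 1],
  [0.228, -0.245, 0, 0, 1],
])

```text
time: 2.3
eef_pos: [0.5627, 0.2862, 0.2889]
tcp_rot: [0.973, 0.232, -0.001, 0.0]
contact_force: [0.8, -0.0, -0.7]
opening: 0.996
finger_force: 0.0
```

```bash
python3 -c "
from h import *
s=st(); snap('wrist','w1.png')
print(proj('wrist',[[.564,.294,.173],[.564,.294,.105]],s))
"
```

```text
{'time': 2.3, 'qpos': [0.3103, 0.1585, 1.6368, -0.0007, 1.3474, 1.4139], 'eef_pos': [0.5627, 0.2862, 0.2889], 'tcp_rot': [0.9728, 0.2316, -0.0005, 0.0004], 'contact_force': [0.7973, -0.0302, -0.6512], 'wrist_torque': [-0.0368, 0.0182, 0.0367], 'opening': 0.996, 'finger_force': 0.0}
[[270.16065113 193.41689698]
 [272.14017042 171.70825599]]
```

View pics/w1.png

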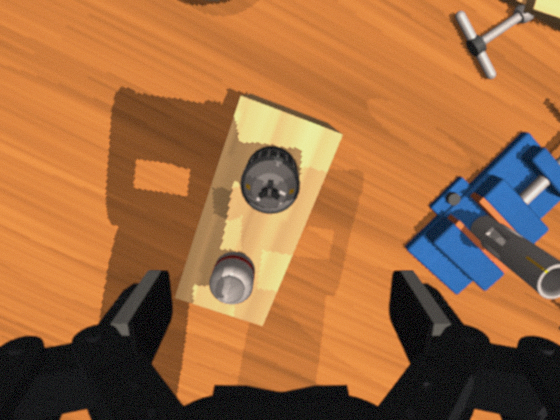

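The wrist view shows the chuck's nose around (270,188) with faint yellow ticks on either side; the live centre is at (233,278) and the sleeve mouth at (553,280) at the edge. I'll enlarge the chuck.

```bash
python3 -c "
import cv2,numpy as np
im=cv2.imread('pics/w1.png')
cv2.imwrite('pics/c2.png',cv2.resize(im[140:220,230:310],(560,560),interpolation=cv2.INTER_CUBIC))
h=cv2.cvtColor(im,cv2.COLOR_BGR2HSV)[150:215,240:300]
m=cv2.inRange(h,(18,90,60),(35,255,255)); n,l,s,c=cv2.connectedComponentsWithStats(m); print(s[:,4],c+[240,150])
"
```

```text
[3688    1    1    1    1    3    3    1   10    1   26    2   23    1
    1    4    3    6    1    2   88    1    3    1    8    2    6    1
    8    2    1] [[269.10791757 180.9181128 ]
 [255.         151.        ]
 [299.         150.        ]
 [292.         158.        ]
 [247.         160.        ]
 [299.         166.        ]
 [299.         171.        ]
 [242.         174.        ]
 [298.8        177.5       ]
 [241.         180.        ]
 [247.65384615 186.03846154]
 [240.         184.5       ]
 [291.08695652 191.08695652]
 [297.         193.        ]
 [240.         196.        ]
 [240.25       199.        ]
 [241.         202.        ]
 [296.83333333 202.66666667]
 [243.         206.        ]
 [245.5        206.5       ]
 [283.97727273 211.59090909]
 [295.         206.        ]
 [298.         207.66666667]
 [240.         209.        ]
 [245.125      210.5       ]
 [295.5        209.5       ]
 [240.83333333 212.66666667]
 [242.         210.        ]
 [297.875      212.5       ]
 [293.5        213.5       ]
 [244.         214.        ]]
```

View pics/c2.png

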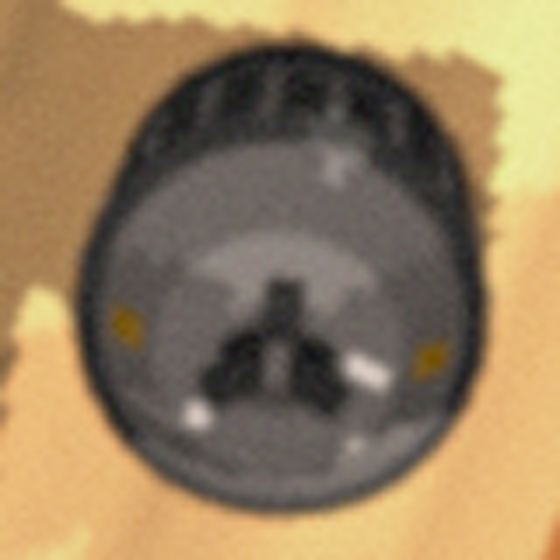

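The ticks are at (247.7,186.0) and (291.1,191.1), so the chuck's axis is near (269.4,188.6).

```bash
python3 -c "
from h import *
s=ctrl.get_state()
a=unproj('wrist',[[247.65,186.04],[291.09,191.09]],.163,s); print(a,a.mean(0),np.linalg.norm(a[1]-a[0]),np.degrees(np.arctan2(*(a[1]-a[0])[1::-1])))
print(unproj('top',[[157.2,231.7]],.173))
M=R.from_quat(s['tcp_rot']).as_matrix(); print(M.T@(a.mean(0)-s['eef_pos']))
"
```

```text
[[0.55907639 0.30933238 0.163     ]
 [0.56960513 0.28005657 0.163     ]] [0.56434076 0.29469447 0.163     ] 0.031111532282574794 -70.21939489835111
[[0.56413768 0.29527294 0.173     ]]
[ 0.0055147  -0.00716372  0.12614042]
```

Call:
send_rows([
  [0.0055, -0.007, 0.03, 0, 1],
  [0.0055, -0.007, 0.07, 0, 1],
  [0.0055, -0.007, 0.11, 0, 1],
  [0.0055, -0.007, 0.145, 0, 1],
  [0.0055, -0.007, 0.16, 0, 1],
  [0.0055, -0.007, 0.167, 0, 1],
  [0.0055, -0.007, 0.167, 0, -0.2],
  [0.0055, -0.007, 0.167, 0, -1],
  [0.0055, -0.007, 0.167, 0, -1],
  [0.0055, -0.007, 0.167, 0, -1],
  [0.0055, -0.007, 0.167, 0, -1],
], squeeze=80)

```text
time: 3.45
eef_pos: [0.5661, 0.2967, 0.1252]
tcp_rot: [0.973, 0.232, 0.002, -0.0]
contact_force: [0.5, 0.4, 6.0]
opening: 0.498
finger_force: 81.8
```

Call:
send_rows([
  [0, 0, -0.03, 0, -1],
  [0, 0, -0.07, 0, -1],
  [0, 0, -0.115, 0, -1],
  [0, 0, -0.15, 0, -1],
  [-0.005, 0.015, -0.163, 4, -1],
  [-0.017, 0.05, -0.163, 12, -1],
  [-0.03, 0.09, -0.163, 20, -1],
  [-0.044, 0.125, -0.163, 28, -1],
  [-0.05, 0.142, -0.163, 33, -1],
  [-0.052, 0.147, -0.163, 33.5, -1],
  [-0.052, 0.147, -0.163, 33.5, -1],
])

```text
time: 4.55
eef_pos: [0.5838, 0.1408, 0.2838]
tcp_rot: [0.998, -0.058, -0.001, -0.0]
contact_force: [-0.8, 0.9, -5.7]
opening: 0.497
finger_force: 82.9
```

```bash
python3 -c "
from h import *
s=st(); im=snap('wrist','w2.png')
p=proj('wrist',[[.597,.035,.145]],s)[0]; print(p)
x,y=(int(v) for v in p); x=min(max(x,50),510); y=min(max(y,40),380)
b=im[:,:,::-1]
c=cv2.resize(b[max(0,y-40):y+40,x-50:x+50],(500,400),interpolation=2); d=cv2.resize(b,(300,225))
o=np.zeros((400,800,3),np.uint8); o[:c.shape[0],:500]=c; o[:225,500:]=d; cv2.imwrite('pics/c3.png',o)
"
```

```text
{'time': 4.55, 'qpos': [0.0677, 0.0939, 1.7172, 0.0004, 1.3333, 1.7551], 'eef_pos': [0.5838, 0.1408, 0.2838], 'tcp_rot': [0.9983, -0.0583, -0.0014, -0.0], 'contact_force': [-0.7657, 0.8733, -5.7067], 'wrist_torque': [0.0208, 0.011, 0.0242], 'opening': 0.4973, 'finger_force': 82.8881}
[420.07550043 158.02395319]
```

View pics/c3.png

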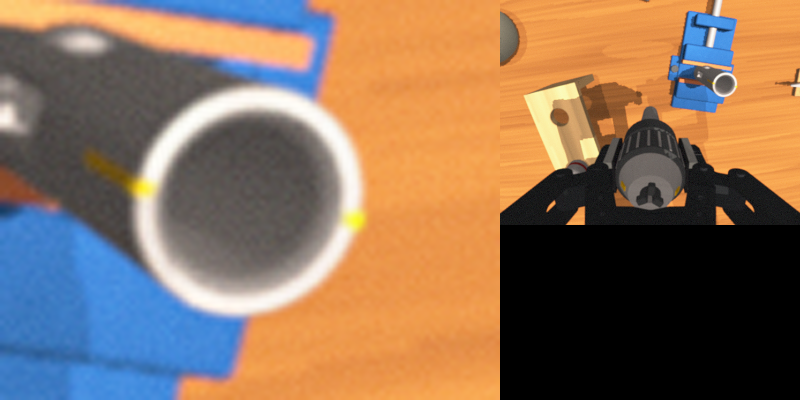

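Rim ticks are at about (399,155.4) and (440.8,162), rim centre (419.6,158.2), which is within 1 px of my prediction (420.1,158.0). I'll check the headings of the slot and of the chuck in the hand.

```bash
python3 -c "
from h import *
s=ctrl.get_state()
a=unproj('wrist',[[399,155.4],[440.8,162]],.145,s); d=a[1]-a[0]; print(a.mean(0),np.linalg.norm(d),np.degrees(np.arctan2(d[1],d[0])))
print(unproj('wrist',[[419.6,158.2]],.145,s))
im=cv2.imread('pics/w2.png'); h=cv2.cvtColor(im,cv2.COLOR_BGR2HSV)[250:,200:360]
m=cv2.inRange(h,(18,120,60),(35,255,255)); n,l,q,c=cv2.connectedComponentsWithStats(m)
for i in range(1,n):
  if q[i,4]>8: print(q[i],c[i]+[200,250])
zr=s['eef_pos'][2]-.030+.066
print(s['eef_pos'], 'heading', np.degrees(np.arctan2(*R.from_quat(s['tcp_rot']).as_matrix()[1::-1,0])))
g=[c[i]+[200,250] for i in range(1,n) if q[i,4]>8]
if len(g)>=2:
  p=unproj('wrist',g[:2],zr,s); d=p[1]-p[0]; print(p.mean(0),np.linalg.norm(d),np.degrees(np.arctan2(d[1],d[0])))
cv2.imwrite('pics/c4.png',cv2.resize(im[290:420,210:340],(520,520)))
"
```

```text
[0.59664789 0.03583381 0.145     ] 0.03232387606365343 -105.07533370336499
[[0.59706566 0.03616888 0.145     ]]
[ 25  88  10  19 108] [229.65740741 346.9537037 ]
[126  98  10  18  96] [330.45833333 356.28125   ]
[0.58385855 0.14167697 0.28410065] heading -6.627607605854109
[0.58059337 0.1414064  0.32010065] 0.031852384015014355 -103.16528392737614
```

Call:
send_rows([
  [0.008, 0.03, 0, 1, -1],
  [0.02, 0.075, 0, 1, -1],
  [0.027, 0.098, 0, 1, -1],
  [0.028, 0.103, 0, 1, -1],
  [0.028, 0.103, 0, 1, -1],
  [0.028, 0.103, 0.015, 1, -1],
  [0.028, 0.103, 0.03, 1, -1],
  [0.028, 0.103, 0.045, 1, -1],
  [0.028, 0.103, 0.055, 1, -1],
  [0.028, 0.103, 0.065, 1, -1],
  [0.028, 0.103, 0.07, 1, -1],
])

```text
time: 5.7
eef_pos: [0.5997, 0.0359, 0.2136]
tcp_rot: [0.998, -0.067, -0.001, -0.0]
contact_force: [-0.7, 0.3, -5.6]
opening: 0.497
finger_force: 83.6
```

Call:
send_rows([
  [0, 0, 0.008, 0, -1],
  [0, 0, 0.014, 0, -1],
  [0, 0, 0.018, 0, -1],
  [0, 0, 0.022, 0, -1],
  [0, 0, 0.022, 0, -1],
])

```text
time: 6.2
eef_pos: [0.5997, 0.0357, 0.1925]
tcp_rot: [0.998, -0.067, -0.001, 0.0]
contact_force: [-2.1, -0.1, -6.2]
opening: 0.501
finger_force: 83.6
```

Call:
send_rows([
  [0, 0, 0.003, 0, -1],
  [0, 0, 0.005, 0, -1],
  [0, 0, 0.007, 0, -1],
  [0, 0, 0.007, 0, -1],
])

```text
time: 6.6
eef_pos: [0.5994, 0.0357, 0.186]
tcp_rot: [0.998, -0.067, -0.001, 0.0]
contact_force: [-5.7, -0.4, -4.6]
opening: 0.494
finger_force: 83.6
```

Call:
send_rows([
  [0, 0, 0, 0, 0],
  [0, 0, 0, 0, 0.3],
  [0, 0, 0, 0, 0.3],
  [-0.0025, 0, 0.003, 0, 0.3],
  [-0.0025, 0, 0.003, 0, 0.3],
  [-0.0025, 0, 0.003, 0, -0.3],
  [-0.0025, 0, 0.003, 0, -1],
  [-0.0025, 0, 0.003, 0, -1],
  [-0.0025, 0, 0.003, 0, -1],
  [-0.0025, 0, 0.003, 0, -1],
], squeeze=80)

```text
time: 7.6
eef_pos: [0.5981, 0.0358, 0.1835]
tcp_rot: [0.998, -0.067, 0.0, 0.0]
contact_force: [0.6, -1.9, -0.3]
opening: 0.496
finger_force: 81.0
```

```bash
python3 -c "
from h import *
s=st()"
```

```text
{'time': 7.6, 'qpos': [-0.1092, 0.1723, 1.8179, -0.0003, 1.1505, 1.5961], 'eef_pos': [0.5981, 0.0358, 0.1835], 'tcp_rot': [0.9977, -0.0672, 0.0005, 0.0002], 'contact_force': [0.6254, -1.9223, -0.2515], 'wrist_torque': [-0.252, -0.1511, -0.006], 'opening': 0.4962, 'finger_force': 80.9983}
```

Call:
send_rows([
  [0, 0, 0.001, 0, -1],
  [0, 0, 0.002, 0, -1],
  [0, 0, 0.003, 0, -1],
  [0, 0, 0.003, 0, -1],
])

```text
time: 8.0
eef_pos: [0.5984, 0.0358, 0.1834]
tcp_rot: [0.998, -0.067, 0.001, 0.0]
contact_force: [-4.3, -1.4, 10.9]
opening: 0.496
finger_force: 82.2
```

Call:
send_rows([
  [-0.0007, 0, 0, 7.5, -1],
  [-0.0007, 0, 0, 7.5, -1],
  [-0.0007, 0, 0, 0, -1],
  [-0.0007, 0, 0, -7.5, -1],
  [-0.0007, 0, 0, -7.5, -1],
  [-0.0007, 0, 0, 0, -1],
])

```text
time: 8.6
eef_pos: [0.5981, 0.0359, 0.1821]
tcp_rot: [0.998, -0.068, 0.001, 0.0]
contact_force: [-0.9, -2.0, 3.8]
opening: 0.497
finger_force: 82.0
```

Call:
send_rows([
  [0, 0, 0.0013, 7.5, -1],
  [0, 0, 0.0015, 7.5, -1],
  [0, 0, 0.0018, 0, -1],
  [0, 0, 0.0021, -7.5, -1],
  [0, 0, 0.0024, -7.5, -1],
  [0, 0, 0.0027, 0, -1],
])

```text
time: 9.2
eef_pos: [0.5983, 0.0359, 0.1811]
tcp_rot: [0.998, -0.067, 0.002, 0.001]
contact_force: [-2.2, -1.7, 10.8]
opening: 0.499
finger_force: 82.5
```

Call:
send_rows([
  [0, 0, 0.0002, 7.5, -1],
  [0, 0, 0.0004, 7.5, -1],
  [0, 0, 0.0006, 0, -1],
  [0, 0, 0.0008, -7.5, -1],
  [0, 0, 0.001, -7.5, -1],
  [0, 0, 0.0012, 0, -1],
  [0, 0, 0.0014, 7.5, -1],
  [0, 0, 0.0016, 7.5, -1],
  [0, 0, 0.0018, 0, -1],
  [0, 0, 0.002, -7.5, -1],
  [0, 0, 0.0022, -7.5, -1],
  [0, 0, 0.0024, 0, -1],
])

```text
time: 10.4
eef_pos: [0.5983, 0.0359, 0.1796]
tcp_rot: [0.998, -0.067, 0.002, 0.001]
contact_force: [-5.0, -1.1, 12.2]
opening: 0.492
finger_force: 82.8
```

Call:
send_rows([
  [-0.001, 0, 0.0001, 8, -1],
  [-0.001, 0, 0.0003, 8, -1],
  [-0.001, 0, 0.0004, 0, -1],
  [-0.001, 0, 0.0005, -8, -1],
  [-0.001, 0, 0.0006, -8, -1],
  [-0.001, 0, 0.0007, 0, -1],
  [-0.001, 0, 0.0009, 8, -1],
  [-0.001, 0, 0.001, 8, -1],
  [-0.001, 0, 0.0011, 0, -1],
  [-0.001, 0, 0.0012, -8, -1],
  [-0.001, 0, 0.0014, -8, -1],
  [-0.001, 0, 0.0015, 0, -1],
])

```text
time: 11.6
eef_pos: [0.5982, 0.0359, 0.1785]
tcp_rot: [0.998, -0.067, 0.003, 0.001]
contact_force: [-1.8, -1.2, 13.0]
opening: 0.498
finger_force: 82.8
```

```bash
python3 -c "
from h import *
s=st(); snap('wrist','w3.png'); snap('scene','s3.png')"
```

```text
{'time': 11.6, 'qpos': [-0.1088, 0.1752, 1.8243, -0.0014, 1.1364, 1.5965], 'eef_pos': [0.5982, 0.0359, 0.1785], 'tcp_rot': [0.9978, -0.0669, 0.0029, 0.0007], 'contact_force': [-1.847, -1.2121, 12.9875], 'wrist_torque': [-0.2415, 0.5357, 0.6743], 'opening': 0.4985, 'finger_force': 82.7805}
```

Call:
send_rows([
  [0, 0, 0.0001, 8, -1],
  [0, 0, 0.0002, 8, -1],
  [0, 0, 0.0003, 0, -1],
  [0, 0, 0.0004, -8, -1],
  [0, 0, 0.0005, -8, -1],
  [0, 0, 0.0005, 0, -1],
  [0, 0, 0.0006, 8, -1],
  [0, 0, 0.0007, 8, -1],
  [0, 0, 0.0008, 0, -1],
  [0, 0, 0.0009, -8, -1],
  [0, 0, 0.001, -8, -1],
  [0, 0, 0.001, 0, -1],
])

```text
time: 12.9
eef_pos: [0.5982, 0.0358, 0.1777]
tcp_rot: [0.998, -0.067, 0.003, 0.001]
contact_force: [-2.7, -1.3, 13.1]
opening: 0.498
finger_force: 82.9
```

Call:
send_rows([
  [0, 0, 0.0001, 8, -1],
  [0, 0, 0.0002, 8, -1],
  [0, 0, 0.0003, 0, -1],
  [0, 0, 0.0004, -8, -1],
  [0, 0, 0.0005, -8, -1],
  [0, 0, 0.0005, 0, -1],
  [0, 0, 0.0006, 8, -1],
  [0, 0, 0.0007, 8, -1],
  [0, 0, 0.0008, 0, -1],
  [0, 0, 0.0009, -8, -1],
  [0, 0, 0.001, -8, -1],
  [0, 0, 0.001, 0, -1],
])

```text
time: 14.1
eef_pos: [0.5983, 0.0359, 0.1771]
tcp_rot: [0.998, -0.066, 0.003, 0.001]
contact_force: [-3.2, -1.9, 16.0]
opening: 0.497
finger_force: 83.0
```

Call:
send_rows([
  [0, 0, -0.002, 0, -1],
  [0, 0, -0.003, 0, 0.2],
  [0, 0, -0.003, 0, 0.4],
  [0, 0, -0.003, 0, 1],
  [0, 0, -0.02, 0, 1],
  [0, 0, -0.06, 0, 1],
  [0, -0.01, -0.075, 0, 1],
  [0, -0.05, -0.075, 0, 1],
  [-0.003, -0.09, -0.075, 0, 1],
  [-0.003, -0.1, -0.045, 0, 1],
  [-0.003, -0.1, 0.003, 0, 1],
  [-0.003, -0.1, 0.003, 0, 1],
])

```text
time: 15.3
eef_pos: [0.6011, 0.1368, 0.1601]
tcp_rot: [0.998, -0.066, -0.008, 0.001]
contact_force: [-0.6, 0.2, -1.8]
opening: 1.003
finger_force: 0.0
```

```bash
python3 -c "
from h import *
s=st(); im=snap('wrist','w4.png'); s=ctrl.get_state()
p=proj('wrist',[[.597,.0358,.145]],s)[0]; print(p)
x,y=(int(v) for v in p); x=min(x,495); 
b=im[y-75:y+50,x-65:x+65,::-1]
cv2.imwrite('pics/c5.png',cv2.resize(b,(780,(b.shape[0])*6)[:2],interpolation=2)[:600] if 0 else cv2.resize(b,(624,600),interpolation=2)); print(x-65,y-75)
"
```

```text
{'time': 15.3, 'qpos': [0.0593, 0.2422, 1.7814, 0.0003, 1.1339, 1.7626], 'eef_pos': [0.6011, 0.1368, 0.1601], 'tcp_rot': [0.9978, -0.0663, -0.0079, 0.0009], 'contact_force': [-0.6368, 0.2191, -1.8495], 'wrist_torque': [0.0228, 0.0097, -0.0071], 'opening': 1.0026, 'finger_force': 0.0}
[500.86462668 247.4217184 ]
430 172
```

View pics/c5.png

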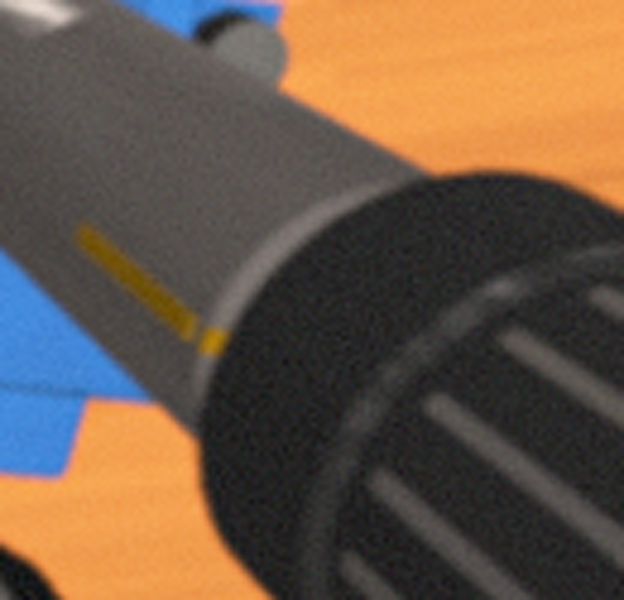

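The close view shows the body's lower edge at crop (228,345) just over the sleeve rim's outer edge at (200,335), about 5–6 px apart. I'll compare that with what the model predicts for different ring heights.

```bash
python3 -c "
from h import *
s=ctrl.get_state(); a=np.linspace(0,2*np.pi,721); ax=np.array([.597,.0358])
def circ(r,z): return proj('wrist',np.c_[ax[0]+r*np.cos(a),ax[1]+r*np.sin(a),0*a+z],s)
d=proj('wrist',[[*ax,.20]],s)[0]-proj('wrist',[[*ax,.13]],s)[0]; d/=np.linalg.norm(d); n=np.array([-d[1],d[0]])
rim=circ(.017,.145); print('rim near',(rim@d).min(),'n-range',(rim@n).min(),(rim@n).max())
o=rim[np.argmin(rim@d)]
print(rim[np.argmin(rim@d)],d)
for h in (0,.001,.002,.003,.004):
  print(h,[(np.round((circ(r,.145+h+.010)@d).min()-(rim@d).min(),2)) for r in (.022,.0215,.021,.020)])
im=cv2.GaussianBlur(cv2.cvtColor(cv2.imread('pics/w4.png'),cv2.COLOR_BGR2GRAY),(0,0),.6)
for off in (-16,-14,-12,12,14,16): 
  q=o+n*off
  t=np.arange(-4,16); P=(q+t[:,None]*d).astype(np.float32)
  print(off,cv2.remap(im,P[:,0][None],P[:,1][None],1)[0].tolist(),'model rim',np.round(np.interp(off,*(lambda z:(z[0][np.argsort(z[0])],z[1][np.argsort(z[0])]))(((rim[(rim@d)<(rim.mean(0)@d)]-o)@n,(rim[(rim@d)<(rim.mean(0)@d)]-o)@d))),1),
  [np.round(min(((c-o)@d)[np.abs((c-o)@n-off)<.7]),1) for c in (circ(.022,.155),circ(.022,.157),circ(.022,.159))])
"
```

```text
rim near 514.1208995022478 n-range -153.45440911100425 -76.75850228797222
[473.17224335 229.78073402] [0.78683586 0.61716232]
0 [np.float64(3.99), np.float64(5.04), np.float64(6.09), np.float64(8.18)]
0.001 [np.float64(5.48), np.float64(6.53), np.float64(7.58), np.float64(9.68)]
0.002 [np.float64(6.98), np.float64(8.04), np.float64(9.09), np.float64(11.2)]
0.003 [np.float64(8.5), np.float64(9.56), np.float64(10.62), np.float64(12.74)]
0.004 [np.float64(10.03), np.float64(11.1), np.float64(12.17), np.float64(14.29)]
-16 [84, 85, 84, 85, 85, 85, 85, 86, 93, 102, 113, 117, 116, 105, 84, 60, 43, 37, 36, 38] model rim 2.8 [np.float64(6.1), np.float64(9.2), np.float64(12.1)]
-14 [84, 84, 85, 85, 85, 85, 85, 89, 97, 108, 115, 118, 115, 101, 77, 54, 41, 39, 39, 38] model rim 2.1 [np.float64(5.7), np.float64(8.6), np.float64(11.7)]
-12 [84, 85, 86, 84, 84, 84, 84, 90, 99, 111, 118, 119, 112, 95, 70, 48, 39, 39, 39, 38] model rim 1.5 [np.float64(5.3), np.float64(8.2), np.float64(11.3)]
12 [78, 79, 80, 79, 79, 82, 87, 94, 94, 87, 87, 97, 110, 117, 107, 87, 61, 43, 35, 35] model rim 1.7 [np.float64(4.9), np.float64(7.8), np.float64(10.8)]
14 [73, 73, 71, 70, 72, 72, 74, 75, 74, 73, 74, 79, 90, 99, 99, 89, 70, 49, 36, 33] model rim 2.3 [np.float64(5.2), np.float64(8.2), np.float64(11.2)]
16 [72, 69, 69, 70, 69, 69, 70, 69, 70, 70, 71, 72, 78, 87, 94, 94, 79, 59, 44, 36] model rim 3.1 [np.float64(5.7), np.float64(8.6), np.float64(11.7)]
```

Call:
send_rows([
  [0, 0, -0.045, 0, 1],
  [0, 0, -0.08, 0, 1],
  [0, 0.02, -0.08, 0, 1],
  [0, 0.06, -0.08, 0, 1],
  [0.001, 0.095, -0.08, 0, 1],
  [0.001, 0.1, -0.08, 0, 1],
  [0.001, 0.1, -0.08, 0, 1],
  [0.001, 0.1, -0.08, 0, 1],
])

```text
time: 16.15
eef_pos: [0.5947, 0.037, 0.2503]
tcp_rot: [0.998, -0.067, 0.001, -0.0]
contact_force: [0.2, -0.3, -0.6]
opening: 1.0
finger_force: 0.0
```

Call:
send_rows([
  [0.003, 0.001, 0.03, 0, 1],
  [0.003, 0.001, 0.055, 0, 1],
  [0.003, 0.001, 0.068, 0, 1],
  [0.003, 0.001, 0.072, 0, 1],
  [0.003, 0.001, 0.072, 0, 0.2],
  [0.003, 0.001, 0.072, 0, -1],
  [0.003, 0.001, 0.072, 0, -1],
  [0.003, 0.001, 0.072, 0, -1],
  [0.003, 0.001, 0.072, 0, -1],
  [0.003, 0.001, 0.072, 0, -1],
])

```text
time: 17.15
eef_pos: [0.598, 0.0357, 0.1788]
tcp_rot: [0.998, -0.067, 0.002, -0.001]
contact_force: [-0.8, 3.8, 5.4]
opening: 0.496
finger_force: 82.5
```

Call:
send_rows([
  [0, 0, 0.0015, 8.5, -1],
  [0, 0, 0.0017, 9, -1],
  [0, 0, 0.0017, 0.5, -1],
  [0, 0, 0.0017, -8, -1],
  [0, 0, 0.0018, -9, -1],
  [0, 0, 0.0018, -0.5, -1],
  [0, 0, 0.0018, 8, -1],
  [0, 0, 0.0019, 9, -1],
  [0, 0, 0.0019, 0.5, -1],
  [0, 0, 0.002, -8, -1],
  [0, 0, 0.002, -9, -1],
  [0, 0, 0.002, 0, -1],
])

```text
time: 18.35
eef_pos: [0.5982, 0.0357, 0.1785]
tcp_rot: [0.998, -0.063, 0.002, -0.0]
contact_force: [-3.2, 3.4, 10.9]
opening: 0.494
finger_force: 83.4
```

Call:
send_rows([
  [0, 0, 0.0006, 8.5, -1],
  [0, 0, 0.0007, 9, -1],
  [0, 0, 0.0007, 0.5, -1],
  [0, 0, 0.0007, -8, -1],
  [0, 0, 0.0008, -9, -1],
  [0, 0, 0.0008, -0.5, -1],
  [0, 0, 0.0008, 8, -1],
  [0, 0, 0.0009, 9, -1],
  [0, 0, 0.0009, 0.5, -1],
  [0, 0, 0.0009, -8, -1],
  [0, 0, 0.001, -9, -1],
  [0, 0, 0.001, 0, -1],
])

```text
time: 19.55
eef_pos: [0.5983, 0.0357, 0.1781]
tcp_rot: [0.998, -0.06, 0.002, -0.0]
contact_force: [-3.6, 3.2, 13.0]
opening: 0.495
finger_force: 83.6
```

Call:
send_rows([
  [0, 0, 0.0001, 8.5, -1],
  [0, 0, 0.0001, 9, -1],
  [0, 0, 0.0001, 0.5, -1],
  [0, 0, 0.0002, -8, -1],
  [0, 0, 0.0002, -9, -1],
  [0, 0, 0.0002, -0.5, -1],
  [0, 0, 0.0002, 8, -1],
  [0, 0, 0.0003, 9, -1],
  [0, 0, 0.0003, 0.5, -1],
  [0, 0, 0.0003, -8, -1],
  [0, 0, 0.0003, -8, -1],
  [0, 0, 0.0003, 0, -1],
])

```text
time: 20.75
eef_pos: [0.5983, 0.0357, 0.1778]
tcp_rot: [0.998, -0.059, 0.002, -0.0]
contact_force: [-2.9, 2.9, 14.0]
opening: 0.496
finger_force: 83.7
```

Call:
send_rows([
  [0, 0, 0, 8, -1],
  [0, 0, 0, 8, -1],
  [0, 0, 0, 0, -1],
  [0, 0, 0.0001, -8, -1],
  [0, 0, 0.0001, -8, -1],
  [0, 0, 0.0001, 0, -1],
  [0, 0, 0.0001, 8, -1],
  [0, 0, 0.0001, 8, -1],
  [0, 0, 0.0001, 0, -1],
  [0, 0, 0.0002, -8, -1],
  [0, 0, 0.0002, -8, -1],
  [0, 0, 0.0002, 0, -1],
])

```text
time: 21.95
eef_pos: [0.5982, 0.0357, 0.1776]
tcp_rot: [0.998, -0.06, 0.002, -0.0]
contact_force: [-4.4, 2.5, 13.5]
opening: 0.496
finger_force: 83.6
```

Call:
send_rows([
  [0, 0, -0.002, 0, -1],
  [0, 0, -0.003, 0, 0.2],
  [0, 0, -0.003, 0, 0.4],
  [0, 0, -0.003, 0, 1],
  [0, 0, -0.02, 0, 1],
  [0, 0, -0.06, 0, 1],
  [0, -0.01, -0.075, 0, 1],
  [0, -0.05, -0.075, 0, 1],
  [-0.003, -0.09, -0.075, 0, 1],
  [-0.003, -0.1, -0.045, 0, 1],
  [-0.003, -0.1, 0.003, 0, 1],
  [-0.003, -0.1, 0.003, 0, 1],
])

```text
time: 23.15
eef_pos: [0.6008, 0.1355, 0.1617]
tcp_rot: [0.998, -0.059, -0.008, 0.001]
contact_force: [-0.7, -0.5, -0.8]
opening: 1.002
finger_force: 0.0
```

```bash
cat > ringm.py <<'E'
from h import *
ctrl.read_camera('wrist')
s=st(); im=snap('wrist','w5.png'); a=np.linspace(0,2*np.pi,1441); ax=np.array([.597,.0358])
def circ(r,z): return proj('wrist',np.c_[ax[0]+r*np.cos(a),ax[1]+r*np.sin(a),0*a+z],s)
d=proj('wrist',[[*ax,.20]],s)[0]-proj('wrist',[[*ax,.13]],s)[0]; d/=np.linalg.norm(d); n=np.array([-d[1],d[0]])
rim=circ(.017,.145); o=rim[np.argmin(rim@d)]
g=cv2.GaussianBlur(cv2.cvtColor(im,cv2.COLOR_RGB2GRAY),(0,0),.6)
print(o,d)
mn=lambda c,off: round(min(((c-o)@d)[np.abs((c-o)@n-off)<.7]),1)
for off in (-20,-16,-12,-8,8,12,16,20):
  q=o+n*off; t=np.arange(-4,18); P=(q+t[:,None]*d).astype(np.float32)
  print(off,cv2.remap(g,P[:,0][None],P[:,1][None],1)[0].tolist(),'sep for h=0,1,2,3:',[round(mn(circ(.022,.155+h),off)-mn(rim,off),1) for h in (0,.001,.002,.003)],mn(rim,off))
E
python3 ringm.py
```

```text
{'time': 23.2, 'qpos': [0.0567, 0.2362, 1.7779, -0.0001, 1.1374, 1.7467], 'eef_pos': [0.6029, 0.1352, 0.1655], 'tcp_rot': [0.9982, -0.0596, -0.0049, 0.0006], 'contact_force': [0.3908, -0.3397, -0.2565], 'wrist_torque': [0.0285, 0.0106, -0.026], 'opening': 0.9983, 'finger_force': 0.0}
[468.99958734 230.27653443] [0.77961141 0.62626356]
-20 [87, 88, 89, 90, 88, 87, 87, 92, 100, 100, 86, 60, 43, 37, 37, 38, 38, 38, 39, 40, 39, 37] sep for h=0,1,2,3: [np.float64(2.9), np.float64(4.3), np.float64(5.8), np.float64(7.2)] 4.3
-16 [88, 87, 86, 86, 86, 89, 95, 103, 103, 87, 62, 43, 38, 37, 38, 39, 38, 37, 39, 39, 40, 39] sep for h=0,1,2,3: [np.float64(3.3), np.float64(4.8), np.float64(6.2), np.float64(7.7)] 2.6
-12 [86, 87, 86, 86, 89, 97, 105, 105, 89, 64, 45, 39, 38, 37, 36, 38, 37, 37, 37, 38, 38, 37] sep for h=0,1,2,3: [np.float64(3.6), np.float64(5.1), np.float64(6.5), np.float64(8.0)] 1.4
-8 [84, 84, 85, 87, 93, 103, 109, 99, 75, 51, 42, 38, 37, 39, 37, 39, 39, 41, 41, 39, 38, 38] sep for h=0,1,2,3: [np.float64(3.8), np.float64(5.2), np.float64(6.7), np.float64(8.2)] 0.6
8 [77, 77, 77, 79, 84, 93, 100, 93, 72, 49, 38, 34, 36, 37, 37, 37, 36, 37, 38, 37, 35, 34] sep for h=0,1,2,3: [np.float64(3.5), np.float64(4.9), np.float64(6.4), np.float64(7.9)] 0.6
12 [84, 84, 87, 91, 90, 89, 92, 96, 88, 67, 44, 34, 32, 33, 33, 33, 34, 35, 35, 34, 35, 36] sep for h=0,1,2,3: [np.float64(3.1), np.float64(4.5), np.float64(6.0), np.float64(7.5)] 1.5
16 [78, 79, 81, 85, 90, 86, 83, 86, 91, 84, 65, 47, 37, 33, 34, 33, 34, 34, 34, 34, 32, 33] sep for h=0,1,2,3: [np.float64(2.7), np.float64(4.1), np.float64(5.5), np.float64(7.0)] 2.8
20 [69, 71, 72, 71, 72, 71, 72, 71, 72, 71, 63, 50, 39, 33, 30, 32, 35, 34, 33, 32, 30, 31] sep for h=0,1,2,3: [np.float64(1.9), np.float64(3.4), np.float64(4.8), np.float64(6.2)] 4.7
```

The body-to-rim gap is now 3.5–3.8 px, against 3.5–3.8 px predicted for a level ring. The chuck is home and the rim is where it was, so the sleeve hasn't slipped. Next is the drift.

Call:
send_rows([
  [0, 0, -0.045, 0, 1],
  [0, 0, -0.09, -8, 1],
  [0, 0.01, -0.12, -16, 1],
  [-0.002, 0.045, -0.12, -24, 1],
  [-0.004, 0.09, -0.12, -32, 1],
  [-0.006, 0.135, -0.12, -40, 1],
  [-0.008, 0.18, -0.12, -48, 1],
  [-0.009, 0.225, -0.12, -56, 1],
  [-0.01, 0.27, -0.12, -64, 1],
  [-0.011, 0.315, -0.1, -72, 1],
  [-0.012, 0.355, -0.09, -80, 1],
  [-0.012, 0.38, -0.08, -88, 1],
])

```text
time: 24.45
eef_pos: [0.5486, -0.245, 0.2536]
tcp_rot: [0.759, 0.651, 0.001, 0.003]
contact_force: [0.0, 0.1, 0.4]
opening: 0.997
finger_force: 0.0
```

Call:
send_rows([
  [0, 0, 0, -3, 1],
  [0, 0, 0, -3, 1],
  [0, 0, 0, -3, 1],
])

```text
time: 24.75
eef_pos: [0.5493, -0.2417, 0.253]
tcp_rot: [0.743, 0.669, 0.001, 0.002]
contact_force: [-0.3, 0.7, -0.1]
opening: 1.001
finger_force: 0.0
```

```bash
python3 -c "
from h import *
s=st(); snap('wrist','w6.png')
print(proj('wrist',[[.5527,-.1369,.035],[.533,-.336,.057],[.5289,-.3696,.046]],s))
print(unproj('top',[[437,188],[477,160]],[0.03,.3]))
"
```

```text
{'time': 24.75, 'qpos': [-0.5835, 0.1103, 1.7557, 0.0001, 1.2713, -0.4792], 'eef_pos': [0.5493, -0.2417, 0.253], 'tcp_rot': [0.743, 0.6693, 0.0006, 0.0021], 'contact_force': [-0.2571, 0.6745, -0.0761], 'wrist_torque': [0.0231, 0.0486, 0.0246], 'opening': 1.0006, 'finger_force': 0.0}
[[270.62034204  51.14085391]
 [273.07235451 269.69530777]
 [272.90515272 294.28866749]]
[[ 0.68710513 -0.40052     0.03      ]
 [ 0.69576814 -0.40798498  0.3       ]]
```

View pics/w6.png

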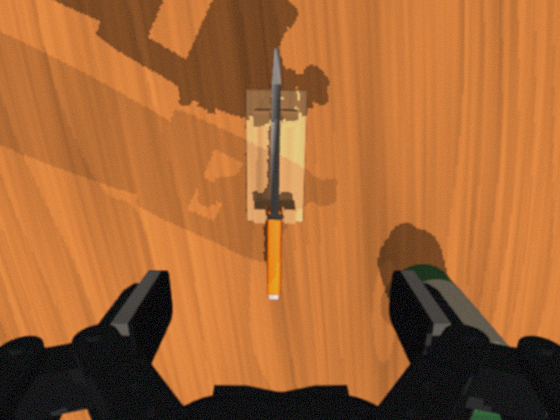

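The picture shows the drift tip at (276.5,49), the orange grip from (274.2,220) to (273,296), and the bottle well off to the right.

```bash
python3 -c "
from h import *
s=ctrl.get_state()
a=unproj('wrist',[[276.5,49],[274.3,222],[273.3,295]],[.039,.057,.057],s); print(a)
d=a[0]-a[2]; d[2]=0; print(np.linalg.norm(d),np.linalg.norm((a[1]-a[2])[:2])); d/=np.linalg.norm(d); print('head',np.degrees(np.arctan2(d[1],d[0])))
g=a[0]-.2*d; g2=a[1]-.058*d; g3=a[2]+.032*d; print(g,g2,g3)
M=R.from_quat(s['tcp_rot']).as_matrix(); print('toolhead',np.degrees(np.arctan2(M[1,0],M[0,0])))
t=(g+g2+g3)/3; t[2]=.036; print(t,M.T@(t-s['eef_pos']))
"
```

```text
[[ 0.55775693 -0.13553066  0.039     ]
 [ 0.53953851 -0.28650777  0.057     ]
 [ 0.53009766 -0.36311933  0.057     ]]
0.22926325363342318 0.07719107273715343
head 83.07072108506969
[ 0.5336281  -0.33406982  0.039     ] [ 0.53254115 -0.34408412  0.057     ] [ 0.53395827 -0.33135307  0.057     ]
toolhead 84.06883821384612
[ 0.53337584 -0.33650234  0.036     ] [-0.09605595 -0.00667117  0.2167387 ]
```

Call:
send_rows([
  [-0.045, -0.003, 0.01, 1, 1],
  [-0.085, -0.0065, 0.05, 1, 1],
  [-0.094, -0.0065, 0.095, 1, 1],
  [-0.094, -0.0065, 0.14, 1, 1],
  [-0.094, -0.0065, 0.18, 1, 1],
  [-0.094, -0.0065, 0.205, 1, 1],
  [-0.094, -0.0065, 0.215, 1, 1],
  [-0.094, -0.0065, 0.216, 1, 1],
  [-0.094, -0.0065, 0.216, 1, 0],
  [-0.094, -0.0065, 0.216, 1, -1],
  [-0.094, -0.0065, 0.216, 1, -1],
  [-0.094, -0.0065, 0.216, 1, -1],
], squeeze=90)

```text
time: 26.0
eef_pos: [0.5331, -0.3344, 0.0356]
tcp_rot: [0.748, 0.663, 0.0, 0.001]
contact_force: [0.3, 0.6, -0.3]
opening: 0.334
finger_force: 0.0
```

Call:
send_rows([
  [0, 0, 0, 0, -1],
  [0, 0, 0, 0, -1],
  [0, 0, 0, 0, -1],
])

```text
time: 26.3
eef_pos: [0.5329, -0.3341, 0.0351]
tcp_rot: [0.748, 0.663, 0.0, 0.0]
contact_force: [-0.4, -0.4, 4.6]
opening: 0.151
finger_force: 88.4
```

Call:
send_rows([
  [0, 0, -0.01, 0, -1],
  [0, 0, -0.03, 0, -1],
  [0, 0, -0.045, 0, -1],
  [0.01, -0.001, -0.045, 2, -1],
  [0.04, -0.005, -0.045, 5, -1],
  [0.08, -0.01, -0.045, 7.6, -1],
  [0.11, -0.014, -0.045, 7.6, -1],
  [0.117, -0.0147, -0.045, 7.6, -1],
  [0.117, -0.0147, -0.035, 7.6, -1],
  [0.117, -0.0147, -0.016, 7.6, -1],
  [0.117, -0.0147, -0.016, 7.6, -1],
  [0.117, -0.0147, -0.016, 7.6, -1],
])

```text
time: 27.5
eef_pos: [0.5314, -0.2168, 0.0495]
tcp_rot: [0.791, 0.612, -0.0, -0.001]
contact_force: [-0.5, -0.6, -1.8]
opening: 0.153
finger_force: 88.1
```

```bash
python3 -c "
from h import *
s=st()
M=R.from_quat(s['tcp_rot']).as_matrix(); h=np.arctan2(M[1,0],M[0,0]); print(np.degrees(h))
print('sleeve in tool',M.T@(np.array([.5975,.0357,.0606])-s['eef_pos']))
im=snap('scene','s6.png'); t=proj('scene',[[.5975,.0357,.09]])[0]; x,y=(int(v) for v in t); print(x,y)
a=cv2.resize(im[y-60:y+60,x-130:x+30,::-1],(800,600),interpolation=2); cv2.imwrite('pics/c6.png',a)
"
```

```text
{'time': 27.5, 'qpos': [-0.564, 0.2988, 1.9447, -0.0004, 0.8995, -0.3098], 'eef_pos': [0.5314, -0.2168, 0.0495], 'tcp_rot': [0.7909, 0.6119, -0.0004, -0.0006], 'contact_force': [-0.5184, -0.5784, -1.8237], 'wrist_torque': [-0.1748, 0.0526, 0.0194], 'opening': 0.1528, 'finger_force': 88.0768}
75.45175560383045
sleeve in tool [ 0.26102217  0.00054599 -0.01102728]
289 207
```

View pics/c6.png

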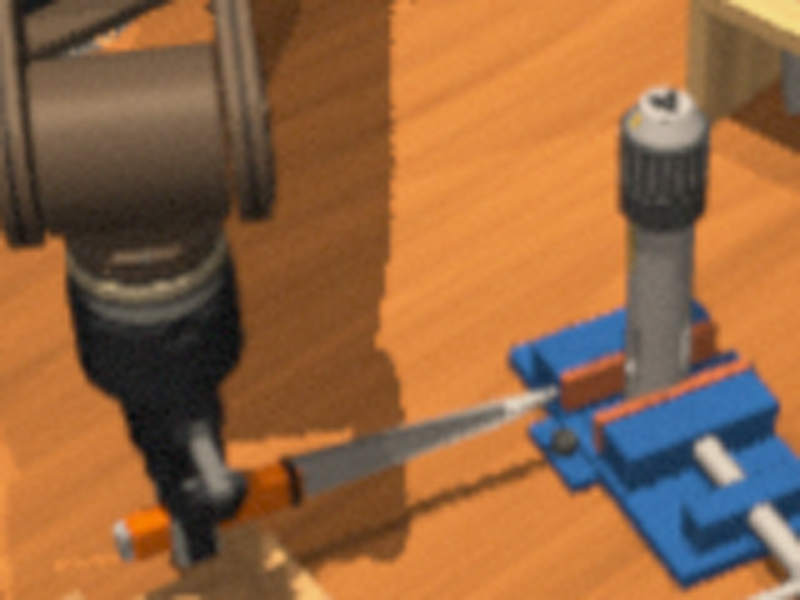

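The scene crop shows the drift level in the gripper and pointing at the sleeve's slot between the jaws. There is no camera housing that could foul the chuck. I'll raise 1.5 mm and feed in.

Call:
send_rows([
  [0, 0.0005, -0.0015, 0, -1],
  [0.01, 0.0005, -0.0017, 0, -1],
  [0.02, 0.0005, -0.0017, 0, -1],
  [0.03, 0.0005, -0.0017, 0, -1],
  [0.04, 0.0005, -0.0017, 0, -1],
  [0.05, 0.0005, -0.0017, 0, -1],
  [0.06, 0.0005, -0.0017, 0, -1],
  [0.07, 0.0005, -0.0017, 0, -1],
  [0.07, 0.0005, -0.0017, 0, -1],
])

```text
time: 28.45
eef_pos: [0.5492, -0.1465, 0.0509]
tcp_rot: [0.79, 0.613, -0.001, -0.001]
contact_force: [1.1, -0.0, -6.3]
opening: 0.152
finger_force: 87.7
```

Call:
send_rows([
  [0, 0, 0.0012, 0, -1],
  [0, 0, 0.0012, 0, -1],
  [0.01, 0, 0.0012, 0, -1],
  [0.015, 0, 0.0012, 0, -1],
  [0.015, 0, 0.0012, 0, -1],
])

```text
time: 28.95
eef_pos: [0.5538, -0.1374, 0.0519]
tcp_rot: [0.789, 0.614, -0.003, 0.003]
contact_force: [-4.0, -9.2, -2.5]
opening: 0.144
finger_force: 88.2
```

Call:
send_rows([
  [-0.003, 0, 0.001, 0, -1],
  [-0.003, 0, 0.002, 0, -1],
  [0.002, 0, 0.002, 0, -1],
  [0.006, 0, 0.002, 0, -1],
  [0.01, 0, 0.002, 0, -1],
  [0.01, 0, 0.002, 0, -1],
])

```text
time: 29.55
eef_pos: [0.5566, -0.1335, 0.0518]
tcp_rot: [0.788, 0.615, -0.006, 0.008]
contact_force: [-11.1, -27.6, 3.1]
opening: 0.148
finger_force: 89.1
```

```bash
cat > d.py <<'E'
from h import *
s=st(); M=R.from_quat(s['tcp_rot']).as_matrix(); F=M.T@s['contact_force']
v=M.T@(np.array([.5975,.0357,.0])-s['eef_pos']); print('F tool',F.round(1),'T tool',(M.T@s['wrist_torque']).round(2),'tip past',.2-v[0],'lat',v[1],'pitch z of x',M[2,0],'roll',M[2,1],'head',np.degrees(np.arctan2(M[1,0],M[0,0])))
E
python3 d.py
```

```text
{'time': 29.55, 'qpos': [-0.4052, 0.2895, 1.9516, -0.022, 0.8928, -0.1463], 'eef_pos': [0.5566, -0.1335, 0.0518], 'tcp_rot': [0.7882, 0.6153, -0.0056, 0.0075], 'contact_force': [-11.1151, -27.596, 3.0787], 'wrist_torque': [-4.5149, 1.6133, 0.5653], 'opening': 0.1478, 'finger_force': 89.1197}
F tool [-29.5  -4.1  -2.6] T tool [ 0.46 -4.77 -0.6 ] tip past 0.02507623675564319 lat -0.0016488848100969311 pitch z of x -0.0181414468599785 roll 0.004913224690214312 head 75.95146969897664
```

Call:
send_rows([
  [-0.006, 0, 0, 0, -1],
  [-0.012, 0, 0, 0, -1],
  [-0.016, 0, 0, 0, -1],
  [-0.016, 0, 0, 0, -1],
])

```text
time: 29.95
eef_pos: [0.5524, -0.1386, 0.0487]
tcp_rot: [0.791, 0.612, 0.001, -0.0]
contact_force: [-1.5, -2.6, -0.4]
opening: 0.149
finger_force: 88.5
```

```bash
python3 d.py
```

```text
{'time': 29.95, 'qpos': [-0.4244, 0.2909, 1.9568, 0.0016, 0.8937, -0.1724], 'eef_pos': [0.5524, -0.1386, 0.0487], 'tcp_rot': [0.7907, 0.6122, 0.0006, -0.0002], 'contact_force': [-1.5493, -2.61, -0.3615], 'wrist_torque': [-0.6121, 0.1819, 0.0991], 'opening': 0.1486, 'finger_force': 88.4623}
F tool [-2.9 -0.8  0.4] T tool [ 0.02 -0.64 -0.1 ] tip past 0.020048932995527124 lat -5.871906159843336e-06 pitch z of x 0.001226276243324459 roll 0.00042999294603896095 head 75.50338151204933
```

Call:
send_rows([
  [0.003, 0, 0, 0, -1],
  [0.006, 0, 0, 0, -1],
  [0.006, 0, 0, 0, -1],
])

```text
time: 30.25
eef_pos: [0.5541, -0.1381, 0.0503]
tcp_rot: [0.789, 0.614, -0.003, 0.004]
contact_force: [-5.1, -12.9, 0.5]
opening: 0.143
finger_force: 88.7
```

```bash
python3 d.py
```

```text
{'time': 30.25, 'qpos': [-0.4184, 0.2901, 1.9542, -0.0104, 0.8931, -0.1629], 'eef_pos': [0.5541, -0.1381, 0.0503], 'tcp_rot': [0.7894, 0.6138, -0.0026, 0.0038], 'contact_force': [-5.1076, -12.866, 0.4906], 'wrist_torque': [-2.2472, 0.8703, 0.3546], 'opening': 0.1434, 'finger_force': 88.7351}
F tool [-13.7  -1.8  -0.4] T tool [ 0.29 -2.39 -0.36] tip past 0.020458995205469732 lat -0.0008692031087660344 pitch z of x -0.008703136911010222 roll 0.002769493469961055 head 75.73575920757126
```

Call:
send_rows([
  [0, -0.0005, 0.0015, 0, -1],
  [0.003, -0.0005, 0.002, 0, -1],
  [0.006, -0.001, 0.0025, 0, -1],
  [0.008, -0.001, 0.003, 0, -1],
  [0.009, -0.001, 0.003, 0, -1],
  [0.009, -0.001, 0.003, 0, -1],
], squeeze=120)

```text
time: 30.85
eef_pos: [0.5561, -0.1348, 0.0497]
tcp_rot: [0.788, 0.615, -0.005, 0.008]
contact_force: [-11.5, -30.5, 7.5]
opening: 0.14
finger_force: 119.5
```

```bash
python3 d.py
```

```text
{'time': 30.85, 'qpos': [-0.408, 0.2917, 1.9536, -0.0214, 0.8869, -0.1485], 'eef_pos': [0.5561, -0.1348, 0.0497], 'tcp_rot': [0.7885, 0.615, -0.005, 0.0082], 'contact_force': [-11.5005, -30.545, 7.5438], 'wrist_torque': [-4.1813, 1.6223, 0.5939], 'opening': 0.1398, 'finger_force': 119.4702}
F tool [-32.6  -3.7  -7. ] T tool [ 0.54 -4.45 -0.63] tip past 0.023682503277120903 lat -0.001714573289306353 pitch z of x -0.017919093389294826 roll 0.006697953299499731 head 75.89897326105974
```

```bash
python3 -c "
from h import *
s=ctrl.get_state(); im=snap('wrist','w7.png')
h=cv2.cvtColor(im,cv2.COLOR_RGB2HSV)
for r in list(range(20,300,8)): 
  row=h[r,262:296]; print(r, [tuple(int(v) for v in h[r,c]) for c in (268,276,284)])
z=s['eef_pos'][2]+.022
for x in (.03,.047,.058,.07,.1): 
  M=R.from_quat(s['tcp_rot']).as_matrix(); P=s['eef_pos']+M@np.array([x,0,-.022]); print(x,proj('wrist',P,s))
"
```

```text
20 [(12, 26, 97), (17, 29, 80), (13, 22, 82)]
28 [(10, 24, 94), (19, 26, 80), (9, 31, 83)]
36 [(16, 36, 92), (174, 16, 78), (17, 23, 79)]
44 [(15, 18, 85), (17, 23, 77), (9, 23, 79)]
52 [(13, 25, 90), (0, 10, 76), (8, 34, 82)]
60 [(17, 20, 90), (8, 35, 81), (5, 19, 81)]
68 [(15, 24, 85), (174, 17, 76), (7, 28, 81)]
76 [(23, 25, 82), (11, 26, 78), (9, 23, 79)]
84 [(8, 24, 84), (0, 16, 78), (7, 30, 76)]
92 [(17, 27, 85), (3, 28, 81), (10, 20, 76)]
100 [(0, 17, 77), (24, 17, 74), (17, 24, 75)]
108 [(9, 31, 82), (12, 32, 79), (171, 22, 80)]
116 [(8, 27, 76), (8, 13, 76), (18, 34, 75)]
124 [(11, 25, 83), (13, 38, 80), (10, 19, 80)]
132 [(20, 20, 78), (4, 22, 81), (170, 28, 81)]
140 [(0, 13, 78), (0, 17, 75), (4, 23, 79)]
148 [(19, 26, 79), (0, 17, 76), (15, 26, 78)]
156 [(30, 11, 67), (176, 24, 74), (15, 15, 69)]
164 [(113, 29, 35), (160, 22, 35), (132, 35, 36)]
172 [(170, 57, 40), (175, 40, 38), (153, 77, 30)]
180 [(14, 237, 229), (13, 230, 232), (14, 236, 230)]
188 [(13, 226, 232), (14, 238, 230), (13, 224, 232)]
196 [(14, 244, 232), (13, 225, 233), (14, 250, 231)]
204 [(14, 251, 177), (13, 242, 176), (13, 228, 224)]
212 [(14, 248, 179), (14, 248, 179), (13, 236, 177)]
220 [(13, 235, 178), (12, 236, 177), (13, 238, 176)]
228 [(12, 227, 182), (14, 255, 177), (14, 249, 176)]
236 [(13, 243, 175), (12, 232, 181), (13, 245, 181)]
244 [(12, 233, 177), (13, 249, 172), (13, 236, 177)]
252 [(13, 251, 176), (12, 234, 179), (13, 234, 181)]
260 [(13, 236, 178), (13, 249, 174), (13, 231, 178)]
268 [(14, 255, 174), (14, 255, 173), (12, 231, 178)]
276 [(13, 238, 176), (12, 228, 179), (13, 248, 178)]
284 [(13, 246, 173), (13, 238, 177), (13, 239, 176)]
292 [(13, 235, 178), (13, 232, 178), (14, 255, 173)]
0.03 [[279.97067152 234.3382271 ]]
0.047 [[279.89066935 182.506772  ]]
0.058 [[279.83581883 146.55415388]]
0.07 [[279.77333318 105.16118007]]
0.1 [[279.60695788  -7.64887265]]
```

Call:
send_rows([
  [0.002, 0, -0.0005, 0, -1],
  [0.004, 0, -0.0005, 0, -1],
  [0.006, 0, -0.0005, 0, -1],
  [0.006, 0, -0.0005, 0, -1],
])

```text
time: 31.3
eef_pos: [0.5575, -0.132, 0.0508]
tcp_rot: [0.788, 0.616, -0.007, 0.01]
contact_force: [-13.3, -38.8, 7.0]
opening: 0.14
finger_force: 119.6
```

```bash
python3 d.py
```

```text
{'time': 31.3, 'qpos': [-0.4001, 0.291, 1.9521, -0.0286, 0.8874, -0.1382], 'eef_pos': [0.5575, -0.132, 0.0508], 'tcp_rot': [0.7878, 0.6158, -0.007, 0.0103], 'contact_force': [-13.3461, -38.801, 6.9879], 'wrist_torque': [-5.4715, 2.0474, 0.6773], 'opening': 0.1396, 'finger_force': 119.5865}
F tool [-41.   -3.5  -6. ] T tool [ 0.65 -5.8  -0.74] tip past 0.026435565960260893 lat -0.0020512163053742643 pitch z of x -0.023652634335834005 roll 0.007633497104497644 head 76.01964017550671
```

```bash
cat > col.py <<'E'
from h import *
s=ctrl.get_state(); im=ctrl.read_camera('wrist'); h=cv2.cvtColor(im,cv2.COLOR_RGB2HSV)[:,262:296].astype(float).mean(1)
r0=next(r for r in range(60,300) if h[r,1]>130); M=R.from_quat(s['tcp_rot']).as_matrix()
xs=np.linspace(.02,.09,701); rr=np.array([proj('wrist',s['eef_pos']+M@np.array([x,0,-.022]),s)[0,1] for x in xs])
r1=next(r for r in range(r0-2,20,-1) if h[r,2]>58)
print('orange front x',xs[np.argmin(abs(rr-r0))],'collar',xs[np.argmin(abs(rr-r1))],r0,r1)
s7=im
E
python3 col.py
```

```text
orange front x 0.05 collar 0.05489999999999999 173 157
```

Call:
send_rows([
  [0.002, 0, 0, 0, -1],
  [0.004, 0, 0, 0, -1],
  [0.006, 0, 0, 0, -1],
  [0.006, 0, 0, 0, -1],
])

```text
time: 31.75
eef_pos: [0.5586, -0.1233, 0.0496]
tcp_rot: [0.789, 0.614, -0.005, 0.007]
contact_force: [-10.1, -28.2, 5.8]
opening: 0.142
finger_force: 119.1
```

```bash
python3 d.py; python3 col.py; python3 -c "
from h import *
im=snap('scene','s8.png'); old=cv2.imread('pics/s6.png'); x,y=289,207
a=cv2.resize(im[y-75:y+45,x-60:x+40,::-1],(500,600),interpolation=2); cv2.imwrite('pics/c8.png',a)
# chuck vertical shift vs s6 by template correlation
g=lambda i:cv2.cvtColor(i,cv2.COLOR_BGR2GRAY).astype(np.float32)
new=im[:,:,::-1]
for nm,(c0,c1,r0,r1) in {'chuck':(281,302,162,192),'sleeve/vice':(290,318,215,255)}.items():
  A=g(old)[r0:r1,c0:c1]; B=g(np.ascontiguousarray(new))[r0:r1,c0:c1]; print(nm,cv2.phaseCorrelate(A,B,cv2.createHanningWindow(A.shape[::-1],cv2.CV_32F)))
"
```

```text
{'time': 31.75, 'qpos': [-0.3878, 0.2922, 1.9531, -0.0205, 0.8888, -0.1269], 'eef_pos': [0.5586, -0.1233, 0.0496], 'tcp_rot': [0.7891, 0.6142, -0.005, 0.0073], 'contact_force': [-10.1066, -28.1771, 5.8349], 'wrist_torque': [-3.7205, 1.4852, 0.5339], 'opening': 0.1423, 'finger_force': 119.1012}
F tool [-29.9  -2.9  -5.3] T tool [ 0.52 -3.97 -0.56] tip past 0.035493845456136514 lat -0.0015283756817125551 pitch z of x -0.016837986509425952 roll 0.005318982290917192 head 75.79136436095963
orange front x 0.05 collar 0.05489999999999999 173 157
chuck ((-0.10321255257137274, -0.5016836870303578), 1.018121792210473)
sleeve/vice ((0.10674028262977409, 0.12881604147934667), 1.0141277873516084)
```

Call:
send_rows([
  [0.008, 0, -0.0005, 0, -1],
  [0.016, 0, -0.001, 0, -1],
  [0.024, 0, -0.001, 0, -1],
  [0.032, 0, -0.001, 0, -1],
  [0.04, 0, -0.001, 0, -1],
  [0.04, 0, -0.001, 0, -1],
])

```text
time: 32.45
eef_pos: [0.569, -0.0746, 0.0485]
tcp_rot: [0.791, 0.612, 0.001, 0.001]
contact_force: [-1.3, -2.6, 1.8]
opening: 0.146
finger_force: 118.6
```

```bash
python3 d.py
```

```text
{'time': 32.45, 'qpos': [-0.3075, 0.2986, 1.9473, 0.0009, 0.8934, -0.0541], 'eef_pos': [0.569, -0.0746, 0.0485], 'tcp_rot': [0.791, 0.6119, 0.0009, 0.0007], 'contact_force': [-1.3051, -2.5859, 1.8217], 'wrist_torque': [-0.0702, 0.1518, 0.0727], 'opening': 0.1463, 'finger_force': 118.5733}
F tool [-2.8 -0.6 -1.8] T tool [ 0.13 -0.11 -0.07] tip past 0.08606578240098464 lat -0.0002448901762282733 pitch z of x 0.0005929510255307205 roll 0.002307873997280557 head 75.44847311501834
```

Call:
send_rows([
  [0.008, 0, 0, 0, -1],
  [0.016, 0, 0, 0, -1],
  [0.024, 0, 0, 0, -1],
  [0.032, 0, 0, 0, -1],
  [0.038, 0, 0, 0, -1],
  [0.041, 0, 0, 0, -1],
  [0.043, 0, 0, 0, -1],
  [0.045, 0, 0, 0, -1],
  [0.045, 0, 0, 0, -1],
])

```text
time: 33.35
eef_pos: [0.5795, -0.0356, 0.049]
tcp_rot: [0.79, 0.613, -0.003, 0.003]
contact_force: [-8.1, -20.0, 8.4]
opening: 0.143
finger_force: 119.6
```

```bash
python3 d.py; python3 col.py
```

```text
{'time': 33.35, 'qpos': [-0.2321, 0.3116, 1.9291, -0.012, 0.8996, 0.0252], 'eef_pos': [0.5795, -0.0356, 0.049], 'tcp_rot': [0.7897, 0.6135, -0.0032, 0.0035], 'contact_force': [-8.0705, -19.9765, 8.38], 'wrist_torque': [-2.5585, 1.0932, 0.0734], 'opening': 0.1434, 'finger_force': 119.6285}
F tool [-21.4  -2.9  -8.2] T tool [ 0.43 -2.75 -0.08] tip past 0.12594899605120535 lat -0.0002311642303203656 pitch z of x -0.00940387976774119 roll 0.0015160202652913408 head 75.68596882113417Traceback (most recent call last):
  File "col.py", line 5, in <module>
    r1=next(r for r in range(r0-2,20,-1) if h[r,2]>58)
StopIteration
```

Call:
send_rows([
  [0.002, 0, -0.001, 0, -1],
  [0.004, 0, -0.001, 0, -1],
  [0.004, 0, -0.001, 0, -1],
])

```text
time: 33.7
eef_pos: [0.5795, -0.0355, 0.0495]
tcp_rot: [0.789, 0.614, -0.006, 0.005]
contact_force: [-10.3, -31.7, 7.2]
opening: 0.145
finger_force: 119.2
```

```bash
python3 d.py; python3 -c "
from h import *
im=snap('wrist','w9.png'); s2=snap('scene','s9.png'); x,y=289,207
a=cv2.resize(im[:,100:460,::-1],(400,467)); b=cv2.resize(s2[y-80:y+40,x-60:x+40,::-1],(390,468),interpolation=2)
cv2.imwrite('pics/c9.png',np.hstack([a[:467],b[:467]]))
"
```

```text
{'time': 33.7, 'qpos': [-0.229, 0.312, 1.9277, -0.0208, 0.9017, 0.0324], 'eef_pos': [0.5795, -0.0355, 0.0495], 'tcp_rot': [0.7893, 0.614, -0.0063, 0.0053], 'contact_force': [-10.3238, -31.7491, 7.2007], 'wrist_torque': [-4.3584, 1.453, -0.0015], 'opening': 0.1449, 'finger_force': 119.1862}
F tool [-33.4  -2.2  -6.7] T tool [ 0.34 -4.58 -0.01] tip past 0.1257405895620769 lat -8.339050089119355e-05 pitch z of x -0.016341085518232254 roll 0.0005987141760630619 head 75.76225853441396
```

View pics/c9.png

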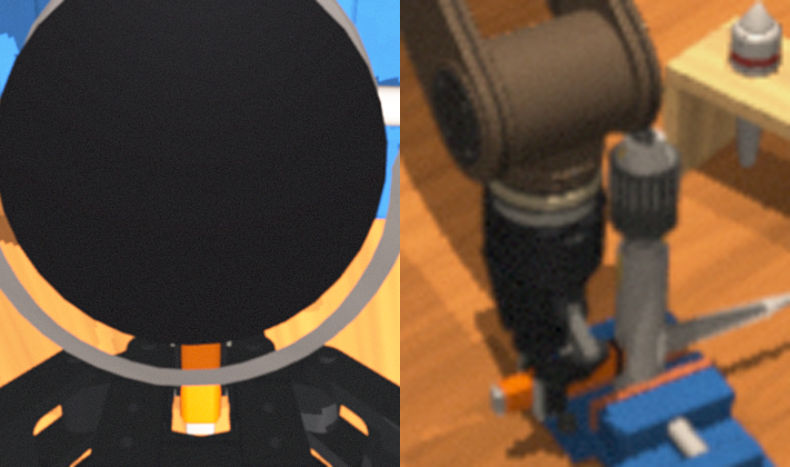

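The wrist crop shows the chuck's underside and the grip between the fingers. The scene crop shows the drift through the slot, its grip against the sleeve and the chuck raised. It didn't move between 21 N and 33 N, so it's at the stop. I'll unload and let go.

Call:
send_rows([
  [-0.004, 0, 0.001, 0, -1],
  [-0.007, 0, 0.001, 0, -1],
  [-0.007, 0, 0.001, 0, -1],
])

```text
time: 34.1
eef_pos: [0.5793, -0.0357, 0.0488]
tcp_rot: [0.791, 0.612, -0.0, 0.002]
contact_force: [-3.9, -9.7, 7.6]
opening: 0.143
finger_force: 119.4
```

```bash
python3 d.py
```

```text
{'time': 34.1, 'qpos': [-0.2353, 0.3107, 1.9308, -0.003, 0.8979, 0.0198], 'eef_pos': [0.5793, -0.0357, 0.0488], 'tcp_rot': [0.7907, 0.6122, -0.0002, 0.0016], 'contact_force': [-3.8872, -9.6927, 7.6452], 'wrist_torque': [-1.0556, 0.556, 0.0372], 'opening': 0.1432, 'finger_force': 119.4054}
F tool [-10.4  -1.3  -7.6] T tool [ 0.27 -1.16 -0.04] tip past 0.126208557929577 lat -0.00035283270355627663 pitch z of x -0.0022853776809579184 roll 0.0022157804844298327 head 75.4911857492602
```

Call:
send_rows([
  [-0.002, 0, -0.0015, 0, -1],
  [-0.002, 0, -0.0015, 0, -0.4],
  [-0.002, 0, -0.0015, 0, 0.3],
  [-0.002, 0, -0.0015, 0, 1],
  [-0.002, 0, -0.0015, 0, 1],
  [-0.02, 0, -0.0015, 0, 1],
  [-0.05, 0, -0.0015, 0, 1],
  [-0.09, 0, -0.0015, 0, 1],
  [-0.12, 0, -0.03, 0, 1],
  [-0.13, 0, -0.08, 0, 1],
  [-0.13, 0, -0.13, 0, 1],
  [-0.13, 0, -0.18, 0, 1],
])

```text
time: 35.3
eef_pos: [0.5454, -0.1599, 0.2277]
tcp_rot: [0.791, 0.612, 0.0, -0.0]
contact_force: [-0.0, -0.8, -0.2]
opening: 1.001
finger_force: 0.0
```

```bash
python3 d.py; python3 -c "
from h import *
im=snap('wrist','w10.png'); s=ctrl.get_state()
print(proj('wrist',[[.5975,.0357,.223],[.5975,.0357,.156]],s))
"
```

```text
{'time': 35.3, 'qpos': [-0.4639, 0.0628, 1.8537, 0.0005, 1.2258, -0.21], 'eef_pos': [0.5454, -0.1599, 0.2277], 'tcp_rot': [0.791, 0.6118, 0.0, -0.0004], 'contact_force': [-0.0033, -0.8415, -0.2392], 'wrist_torque': [-0.0133, -0.0451, -0.0121], 'opening': 1.0007, 'finger_force': 0.0}
F tool [-0.8  0.2  0.2] T tool [-0.05 -0.    0.01] tip past -0.002277849298039869 lat 0.0014800352444669783 pitch z of x 0.0005743347466594496 roll -0.0006621396438017923 head 75.44607784971305
[[ 269.08972384 -284.49817458]
 [ 270.2768335  -177.28058087]]
```

Call:
send_rows([
  [0, 0, -0.045, 8, 1],
  [0.03, 0, -0.045, 16, 1],
  [0.075, 0, -0.045, 24, 1],
  [0.12, 0.001, -0.045, 32, 1],
  [0.165, 0.001, -0.045, 40, 1],
  [0.195, 0.0013, -0.045, 48, 1],
  [0.2024, 0.0013, -0.045, 48, 1],
  [0.2024, 0.0013, -0.045, 48, 1],
  [0.2024, 0.0013, -0.045, 48, 1],
])

```text
time: 36.25
eef_pos: [0.5976, 0.0353, 0.2709]
tcp_rot: [0.971, 0.238, -0.0, 0.0]
contact_force: [0.1, 0.5, -0.0]
opening: 1.001
finger_force: 0.0
```

```bash
python3 -c "
from h import *
s=st(); im=snap('wrist','w11.png')
h=cv2.cvtColor(im,cv2.COLOR_RGB2HSV)[180:,180:380]
m=cv2.inRange(h,(18,120,60),(35,255,255)); n,l,q,c=cv2.connectedComponentsWithStats(m)
g=[(q[i,4],c[i]+[180,180]) for i in range(1,n) if q[i,4]>15]; print(g, [proj('wrist',[[.5975,.0357,z]],s) for z in (.234,.222)])
for z in (.218,.222,.226):
  if len(g)>1: 
    p=unproj('wrist',[g[0][1],g[1][1]],z,s); print(z,p.mean(0),np.linalg.norm(p[1]-p[0]),np.degrees(np.arctan2(*(p[1]-p[0])[1::-1])))
"
```

```text
{'time': 36.25, 'qpos': [-0.1102, 0.0969, 1.7375, -0.0006, 1.3078, 0.9795], 'eef_pos': [0.5976, 0.0353, 0.2709], 'tcp_rot': [0.9712, 0.2383, -0.0003, 0.0002], 'contact_force': [0.1382, 0.4588, -0.0004], 'wrist_torque': [-0.0602, 0.0311, 0.0129], 'opening': 1.0007, 'finger_force': 0.0}
[(np.int32(245), array([334.84897959, 218.87755102])), (np.int32(48), array([258.20833333, 222.39583333])), (np.int32(24), array([302.125, 260.875]))] [array([[278.27337363, 246.43493754]]), array([[278.38222027, 237.07533693]])]
0.218 [0.60867513 0.03079387 0.218     ] 0.04030818889852383 120.27793528441067
0.222 [0.60988066 0.0316285  0.222     ] 0.03944600034214076 120.27793528441067
0.226 [0.61108618 0.03246314 0.226     ] 0.03858381178575769 120.27793528441065
```

Call:
send_rows([
  [0, 0, 0.03, 0, 1],
  [0, 0, 0.06, 0, 1],
  [0, 0, 0.08, 0, 1],
  [0, 0, 0.088, 0, 1],
  [0, 0, 0.088, 0, 0.2],
  [0, 0, 0.088, 0, -1],
  [0, 0, 0.088, 0, -1],
  [0, 0, 0.088, 0, -1],
  [0, 0, 0.088, 0, -1],
  [0, 0, 0.088, 0, -1],
], squeeze=80)

```text
time: 37.3
eef_pos: [0.5988, 0.0361, 0.1855]
tcp_rot: [0.971, 0.238, 0.002, 0.0]
contact_force: [-1.3, 1.6, 5.8]
opening: 0.495
finger_force: 80.4
```

Call:
send_rows([
  [0, 0, -0.004, 0, -1],
  [0, 0, -0.01, 0, -1],
  [0, 0, -0.015, 0, -1],
  [0, 0, -0.02, 0, -1],
])

```text
time: 37.7
eef_pos: [0.5974, 0.036, 0.2026]
tcp_rot: [0.971, 0.238, -0.001, -0.0]
contact_force: [2.6, 0.5, -5.6]
opening: 0.499
finger_force: 81.8
```

Call:
send_rows([
  [0, 0, -0.025, 0, -1],
  [0, 0, -0.055, 0, -1],
  [0, 0, -0.085, 0, -1],
  [0.005, -0.015, -0.09, 0, -1],
  [0.02, -0.055, -0.09, 0, -1],
  [0.037, -0.1, -0.09, 0, -1],
  [0.055, -0.145, -0.09, 0, -1],
  [0.072, -0.19, -0.09, 0, -1],
  [0.086, -0.228, -0.09, 0, -1],
  [0.092, -0.243, -0.09, 0, -1],
  [0.093, -0.245, -0.09, 0, -1],
  [0.093, -0.245, -0.09, 0, -1],
])

```text
time: 38.9
eef_pos: [0.5662, 0.2962, 0.2919]
tcp_rot: [0.971, 0.238, -0.002, 0.001]
contact_force: [0.5, -0.3, -4.9]
opening: 0.501
finger_force: 83.7
```

```bash
python3 -c "
from h import *
s=st(); im=snap('wrist','w12.png')
M=R.from_quat(s['tcp_rot']).as_matrix(); print(M.T@(np.array([.566,.2965,.13])-s['eef_pos']))
h=cv2.cvtColor(im,cv2.COLOR_RGB2HSV)[180:,180:380]
m=cv2.inRange(h,(18,120,60),(35,255,255)); n,l,q,c=cv2.connectedComponentsWithStats(m)
print([(q[i,4],c[i]+[180,180]) for i in range(1,n) if q[i,4]>15])
t=snap('top','t12.png')
"
```

```text
{'time': 38.9, 'qpos': [0.3237, 0.175, 1.6128, -0.0008, 1.3571, 1.4134], 'eef_pos': [0.5662, 0.2962, 0.2919], 'tcp_rot': [0.9712, 0.2383, -0.0016, 0.0005], 'contact_force': [0.5029, -0.3494, -4.8933], 'wrist_torque': [-0.0707, -0.0034, 0.0037], 'opening': 0.5008, 'finger_force': 83.6626}
[ 0.00052765 -0.00038646  0.16186273]
[(np.int32(173), array([242.        , 326.49132948]))]
```

Call:
send_rows([
  [0.0005, 0, 0.03, 0, -1],
  [0.0005, 0, 0.06, 0, -1],
  [0.0005, 0, 0.08, 0, -1],
  [0.0005, 0, 0.1, 0, -1],
  [0.0005, 0, 0.115, 0, -1],
  [0.0005, 0, 0.13, 0, -1],
  [0.0005, 0, 0.14, 0, -1],
  [0.0005, 0, 0.15, 0, -1],
  [0.0005, 0, 0.157, 0, -1],
  [0.0005, 0, 0.161, 0, -1],
  [0.0005, 0, 0.164, 0, -1],
])

```text
time: 40.1
eef_pos: [0.5677, 0.2966, 0.1293]
tcp_rot: [0.971, 0.238, 0.0, -0.0]
contact_force: [-1.0, -0.2, -5.9]
opening: 0.5
finger_force: 83.8
```

Still hanging free. I'll lower until the board takes the weight.

Call:
send_rows([
  [0, 0, 0.002, 0, -1],
  [0, 0, 0.003, 0, -1],
  [0, 0, 0.004, 0, -1],
  [0, 0, 0.004, 0, -1],
])

```text
time: 40.5
eef_pos: [0.5676, 0.2965, 0.1254]
tcp_rot: [0.971, 0.238, 0.0, -0.0]
contact_force: [0.2, 0.7, -4.9]
opening: 0.494
finger_force: 83.8
```

Call:
send_rows([
  [0, 0, 0.001, 0, -1],
  [0, 0, 0.002, 0, -1],
  [0, 0, 0.002, 0, -1],
])

```text
time: 40.8
eef_pos: [0.5677, 0.2965, 0.1239]
tcp_rot: [0.971, 0.238, 0.0, -0.0]
contact_force: [-0.4, -0.6, -2.4]
opening: 0.495
finger_force: 84.1
```

Call:
send_rows([
  [0, 0, 0, 0, 0.2],
  [0, 0, 0, 0, 0.4],
  [0, 0, 0, 0, 0.8],
  [0, 0, 0, 0, 0.8],
  [0, 0, -0.03, 0, 0.8],
  [0, 0, -0.08, 0, 0.8],
  [0, 0, -0.13, 0, 0.8],
  [0, 0, -0.16, 0, 0.8],
  [0, 0, -0.165, 0, 0.8],
  [0, 0, -0.165, 0, 0.8],
])

```text
time: 41.8
eef_pos: [0.568, 0.2967, 0.2898]
tcp_rot: [0.971, 0.238, 0.002, -0.0]
contact_force: [-0.0, -0.5, -0.0]
opening: 0.899
finger_force: 0.0
```

```bash
python3 -c "
from h import *
s=st(); im=snap('wrist','w13.png'); t=snap('top','t13.png'); sc=snap('scene','s13.png')
h=cv2.cvtColor(im,cv2.COLOR_RGB2HSV)[150:240,220:320]
m=cv2.inRange(h,(15,120,40),(35,255,255)); n,l,q,c=cv2.connectedComponentsWithStats(m)
print([(q[i,4],c[i]+[220,150]) for i in range(1,n) if q[i,4]>10])
print('exp tick-height axis', proj('wrist',[[.5643,.2947,.163]],s), 'tilted?')
o=cv2.imread('pics/scene.png').astype(int)
for nm,(x,y) in {'chuck':(348,147),'livec':(320,137)}.items():
  d=np.abs(sc[y-15:y+15,x-12:x+12,::-1].astype(int)-o[y-15:y+15,x-12:x+12]); print(nm,d.mean())
# drift orange in top
b=cv2.cvtColor(t,cv2.COLOR_RGB2HSV); 
g=lambda i:np.float32(cv2.cvtColor(i,cv2.COLOR_BGR2GRAY))[125:180,335:362]
A=g(cv2.imread('pics/scene.png'));B=g(cv2.imread('pics/s13.png'));print(cv2.phaseCorrelate(A,B))
r0=(245,195,45,50)
"
```

```text
{'time': 41.8, 'qpos': [0.3232, 0.1768, 1.6145, -0.0, 1.3472, 1.4138], 'eef_pos': [0.568, 0.2967, 0.2898], 'tcp_rot': [0.9713, 0.2378, 0.0016, -0.0001], 'contact_force': [-0.0089, -0.4638, -0.0329], 'wrist_torque': [-0.0296, 0.0044, 0.017], 'opening': 0.899, 'finger_force': 0.0}
[(np.int32(2851), array([246.28130481, 192.35601543])), (np.int32(612), array([305.99509804, 213.5130719 ])), (np.int32(23), array([263.7826087 , 185.69565217])), (np.int32(12), array([295.41666667, 214.16666667])), (np.int32(55), array([314.05454545, 227.12727273]))]
exp tick-height axis [[279.46956694 201.80391849]] tilted?
chuck 21.427777777777777
livec 10.456944444444444
((0.7028320061669184, -0.0005145740375382957), 0.8285106988600742)
```

```bash
python3 -c "
from h import *
f=lambda n:cv2.imread('pics/'+n)
for nm,(c0,c1,r0,r1) in {'blade':(303,330,192,222),'sleeve':(278,302,195,235),'vice':(295,325,220,255),'orange':(250,285,215,245)}.items():
  A,B=[np.float32(cv2.cvtColor(f(k),6))[r0:r1,c0:c1] for k in ('s9.png','s13.png')]; print(nm,np.round(cv2.phaseCorrelate(A,B)[0],2),np.abs(A-B).mean())
print('sign',ctrl.sign_off())
"
```

```text
blade [ 0.65 -1.58] 19.67037
sleeve [0.39 0.19] 18.809376
vice [-0.05 -0.03] 4.2361903
orange [0.17 1.38] 39.76762
the job is handed in; nothing more can be done
sign None
```

The job is handed in: I seated the chuck, drove the drift home until the chuck came free, left the drift in the slot, and put the chuck back upright in its own hole at about 42 s of the 72. The camera read the ring as level, but the wedge met the tang about 15 mm sooner than stated, so the chuck may have seated up to 2 mm deep. Freeing it took about 41 N rather than 15–35 N. After I let go, the scene camera suggested the drift tipped a little (grip end down, tip up). I handed in without checking that.

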